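# Clear the adapter assembly bench

## Robot

A 7-joint arm with a two-finger parallel gripper is mounted at the origin on the work surface. World frame = base frame: x ahead of the robot, y to its left, z up, the work surface at z = 0. Lengths are in m, angles in rad, forces in N, time in s.
With the tool pointing down it reaches from about 0.4 to 0.925 m from the base axis. Payload 5.6 kg.
Tool frame: the origin (TCP) lies between the finger pads; the fingertips stand 22 mm ahead of it and the grasp point (between the pads) lies 3 mm ahead of it (arm.nose_length is the distance from the TCP to the fingertips, in m); z points along the fingers, y is the line along which they close (so a half turn about z gives the same grasp; the last joint's range is limited). The gripper opens to 85 mm and grips with 20 to 120 N. Pads are 22 mm wide; open, the fingers measure 114 mm over their backs; the gripper's body (76 mm by 85 mm) begins 54 mm behind the grasp point. The pads swing forward as they close: fully open they stand 13 mm farther back than shut.
Start: joints at [1.167, 0.468, -0.012, 1.603, 0.006, 1.071, -0.056], TCP at [0.229, -0.608, 0.253] pointing down, gripper open.
Joint ranges: [-2.53, 2.53], [-0.31, 2.02], [-1.57, 1.55], [0.28, 2.44], [-1.29, 4.43], [0.15, 1.84], [-2.92, 2.92]. Speed limits (rad/s): [2.57, 2.57, 3.14, 3.14, 3.14, 3.14, 3.14].

## Interface

Orientations are given as a unit quaternion [w, x, y, z].
In Python, from station import sensors, vision, arm gives the robot as it stands. The module is installed in compiled form; this text tells all that it offers.
- The arm moves only by the tool send_rows, never from a script. Its argument "motion" is a list of rows, each an object with "twist": the turn, a rotation vector about the tool's x, y, z in units of pi rad (1.0 is pi rad), a list of three; "dp": the shift along the tool's x, y, z in units of 20 mm (1.0 is 20 mm), a list of three; "hand": the opening, from 0 (shut) to 1 (fully open). A call has 1 to 10 rows; each row shifts and turns the commanded pose from where the row before left it, along the tool's axes as they then stand; what a row does not reach is not made up. A row lasts 1/8 s, in which the tool goes at most 62.5 mm and 10.7 degrees, less where a joint would pass 70% of its speed; a pose out of reach is approached as far as the arm can. A call with a number of a shift or a turn outside -1 to 1 is refused whole. A call with a gripper value outside its range is refused whole. The fingers move at their own pace and stop on an object; "squeeze" is the grip in N (left out, the last holds). Time passes only in rows, so rows that do not move let the fingers close. It gives the time, the measured TCP pose, the force, the opening and the grip force at its end, in the units of the state.
- sensors.get_obs(): the state, without advancing time (a new reading comes with each control period).
- vision.read_camera(name): name is "scene" or "top" or "wrist"; returns the picture (384x512x3 uint8, red, green, blue); there is no depth.
- vision.camera_model(name): a dict with "fovy" (degrees; the focal length in pixels is half the picture's height over the tangent of half this angle, whatever the lens; pixels are square), "cx", "cy" (the principal point, pixels), "position" and "orientation" of the camera in the world; the wrist camera has in their place "hand_eye" (4x4, takes a point from camera to tool coordinates, whose origin is the TCP and whose axes are the flange's). Camera axes: x right, y down, z forward; pixel columns grow to the right and rows downward; lengths in m; the calibration is good to about 2 mm. A picture is of the moment at which its call begins: read the wrist's pose just before it. camera_model takes no time and is no camera call.
- arm.finish_job(): hands the job in; it is judged then, once.
Trained networks look in the newest picture that a camera, given by its name, has taken for a name from the list of things; names that differ only in an ending like _2 or _b are one class to them, and where a whole thing is asked for, a point or a joint stands for the part that bears it (a point fixed in the world has none). Each returns a list of dicts, best first, with "confidence" (0 to 1); they miss things now and then, are a little off and sometimes report something else, mostly with a low value. They report only what shows in the picture. A call takes as long as a camera call.
- vision.recognise(camera, label): "xy" ([column, row] in pixels, amid what is visible of it).
The state is a dict: "clock": time; "qpos": joint angles; "joint_velocities": joint speeds; "joint_torque": joint torques, N m; "tcp_pos": TCP position; "tcp_rot": TCP orientation; "force": force on the tool from outside, world axes, zero at the start; "moment": the same for the moment, N m; "width": finger opening in m; "grip_force": force on a finger pad.
Only numpy, scipy, OpenCV 4.12 (cv2) and the standard library are available. Lean on these libraries where they do the work, as an engineer would, in place of code of your own. Each camera call takes 0.05 s, during which the arm holds its last target. There are 200 camera calls.

## Task

Clear the bench at the end of the shift: put both black power adapters in the deep basket and lay the screwdriver and the pliers wholly inside the long shallow tray. Slide the scraper's blade fully home into the slot of the blade guard and leave its handle lying on the guard's plate. Leave the solvent dispenser, the wire spool and the meter standing where they are.

Things in the scene. Friction and masses are not known exactly. Their poses are not given: they have to be found in the camera images.
- adapter_a: Black plug-in power adapter, one of two alike: case 70 (its x) x 46 x 30 mm high, two flat steel prongs 15 mm out at -x, an 11 mm round stub 12 mm out at +x, all rigid; 120 g. Origin: centre of the underside. Starts flat on the bench, at any yaw.
- adapter_a_center (a point): Centre of that adapter's case, 15 mm above its underside.
- adapter_b: Black plug-in power adapter, one of two alike: case 70 (its x) x 46 x 30 mm high, two flat steel prongs 15 mm out at -x, an 11 mm round stub 12 mm out at +x, all rigid; 120 g. Origin: centre of the underside. Starts lying flat on the base plate of the blade guard, its x roughly along the guard's x, in the scraper's way.
- adapter_b_center (a point): Centre of that adapter's case, 15 mm above its underside.
- screwdriver: Screwdriver 160 mm long, lying along its x. Black squarish handle 26 wide, 24 high, from x = -80 to +5 mm; steel shaft 7 mm thick, at 12 mm height, to x = +80 mm. Origin at mid-length on the underside; centre of mass and good grasp about x = -30 mm. About 80 g. Starts on the bench at any yaw.
- screwdriver_butt (a point): End of the screwdriver's handle, on its axis (80 mm towards -x from the origin, 12 mm above the underside).
- screwdriver_tip (a point): Tip of the screwdriver's shaft, on its axis (80 mm towards +x, 12 mm above the underside).
- pliers: Closed pliers, rigid, lying along x, 12 mm thick. Steel head 22 mm wide from x = -10 to +40 mm, jaws 14 mm wide on to +75 mm; two black handles, 46 mm over the outside, reach to x = -79 mm. Origin on the underside, just behind the pivot; centre of mass and good grasp about x = +8 mm. About 120 g. Starts on the bench at any yaw.
- pliers_butt (a point): Point between the handle ends of the pliers (75 mm towards -x from the origin, 6 mm above the underside).
- pliers_tip (a point): Jaw tip of the pliers (75 mm towards +x, 6 mm above the underside).
- scraper: Flat scraper, lying along x. Black handle 26 wide, 18 high, from x = -75 to +20 mm; bare steel blade 40 mm wide, 3 mm thick, from x = +20 to +75 mm, its underside 7.5 mm above the handle's underside. Origin at mid-length on the underside; grasp the handle at about x = -25 mm. About 90 g. Starts on the bench, blade pointing within 75 degrees of world +y.
- tray: Tool tray: the long, shallow red plastic tray, 230 (its x) x 140 (its y) x 28 mm high, 4 mm walls and floor, fixed to the bench at the left or the right side. Origin at the centre of its underside.
- basket: Adapter basket: the deep red plastic basket, 190 (x) x 150 (y) x 60 mm high, 4 mm walls and floor, fixed to the bench on the other side from the tray. Origin at the centre of its underside.
- guard: Blade guard, fixed to the bench: aluminium plate 6 mm thick, 70 mm wide, x = -85 to +90 mm, with a steel slotted block on it from x = +25 to +90 mm, 60 mm wide, top 34 mm up. Origin on the underside; +x points within 30 degrees of world +y. Home, the scraper's origin is at x = +5, y = 0, z = 6 mm here, x axes parallel: handle lying on the plate, its front against the block.
- guard_mouth (a point): Middle of the slot's mouth in the block's face (guard x = +25, y = 0, z = 16.75 mm). The level slot opens towards the guard's -x: 48 mm wide, 10.5 mm high (11.5 to 22 mm above the bench), 59 mm deep. The blade goes in along the guard's +x.
- dispenser: Bystander: white plastic solvent dispenser with a steel pump top, 66 mm diameter, 122 mm high. Origin at the centre of its underside. It stands among the parts. Not to be disturbed.
- spool: Bystander: spool of solder wire standing on its flange, 60 mm diameter, 42 mm high, beyond the blade guard, beside the meter. Origin at the centre of its underside. Not to be disturbed.
- meter: Bystander: grey hand-held meter lying flat, 75 x 140 (its y) x 32 mm, beyond the blade guard. Origin at the centre of its underside. Not to be disturbed.

How it is judged:
By the outcome, as a careful person would: the job done as asked, in the order asked, and still so for the second after the job is handed in, with the robot touching nothing.
It also fails if it takes over 72 s, if anything falls off the work surface, if the arm or the gripper's body presses on something with over 40 N, if the wrist force passes 120 N, or if a joint passes its speed limit or range.

## Working session

There is one attempt and no reset: what is moved stays moved. The work goes in short steps, Python scripts to look and compute and a tool call to move; the robot and the scene stay as the last step left them, time stands still between calls to the robot, and variables do not carry over. Pictures are saved under pics/ and viewed, at most 10 in all, crops included, and the job is handed in when it is done.

Besides the shell and the picture viewer there is one more tool, called after "Emit:" as name(argument=value, ...), one argument or row to a line, values as JSON. send_rows: Moves the arm, as the interface text tells. Its arguments: {"type":"object","properties":{"motion":{"type":"array","items":{"type":"object","properties":{"twist":{"type":"array","items":{"type":"number"}},"dp":{"type":"array","items":{"type":"number"}},"hand":{"type":"number"}}}},"squeeze":{"type":"number"}},"required":["motion"]}

```bash
mkdir -p pics; ls; cat > h.py <<'E'
import numpy as np, cv2
from scipy.spatial.transform import Rotation as R
from station import sensors, vision, arm
def q2R(q): return R.from_quat([q[1],q[2],q[3],q[0]]).as_matrix()
def cam(n):
    m=vision.camera_model(n); f=192/np.tan(np.radians(m['fovy'])/2)
    if 'hand_eye' in m:
        o=sensors.get_obs(); T=np.eye(4); T[:3,:3]=q2R(o['tcp_rot']); T[:3,3]=o['tcp_pos']
        T=T@np.array(m['hand_eye']); return f,m['cx'],m['cy'],T[:3,3],T[:3,:3]
    return f,m['cx'],m['cy'],np.array(m['position']),q2R(m['orientation'])
def ray(c,xy,z):
    f,cx,cy,p,Rm=c; d=Rm@np.array([(xy[0]-cx)/f,(xy[1]-cy)/f,1]); return p+d*(z-p[2])/d[2]
def proj(c,X):
    f,cx,cy,p,Rm=c; v=Rm.T@(np.array(X)-p); return np.array([cx+f*v[0]/v[2],cy+f*v[1]/v[2]])
def snap(n,fn):
    c=cam(n); im=vision.read_camera(n); cv2.imwrite('pics/'+fn,im[:,:,::-1]); return c,im
E
python3 - <<'E'
from h import *
np.set_printoptions(precision=4,suppress=True)
o=sensors.get_obs(); print(o['clock'],o['tcp_pos'],o['tcp_rot'],o['width'])
Z=dict(adapter_a_center=.015,adapter_b_center=.021,screwdriver=.012,screwdriver_butt=.012,screwdriver_tip=.012,pliers=.006,pliers_butt=.006,pliers_tip=.006,scraper=.01,tray=.01,basket=.02,guard=.02,guard_mouth=.01675,dispenser=.06,spool=.02,meter=.03)
for n in ['top','scene']:
    c,im=snap(n,n+'0.png'); print(n,c[:3],c[3])
    cv2.imwrite('pics/%s0b.png'%n,cv2.resize(im[:,:,::-1],(800,600),interpolation=cv2.INTER_CUBIC))
    for k,z in Z.items():
        print(n,k,[(np.round(d['xy']),round(d['confidence'],2),ray(c,d['xy'],z)[:2]) for d in vision.recognise(n,k)[:3]])
E
```

```text
pics
0.0 [ 0.2292 -0.6077  0.2523] [-0.0009  0.9838  0.1794 -0.0002] 0.0853635397309118
top (np.float64(473.33950654614677), 251.8914499017504, 187.0159042246996) [ 0.4394 -0.0176  1.2215]
top adapter_a_center [(array([171., 170.]), 0.86, array([0.6505, 0.2202]))]
top adapter_b_center [(array([270., 160.]), 0.66, array([ 0.6682, -0.038 ]))]
top screwdriver [(array([339., 167.]), 0.58, array([ 0.6478, -0.215 ]))]
top screwdriver_butt [(array([338., 170.]), 0.79, array([ 0.6402, -0.2121]))]
top screwdriver_tip [(array([337., 165.]), 0.93, array([ 0.6531, -0.2104])), (array([176., 248.]), 0.52, array([0.4483, 0.2092]))]
top pliers [(array([329., 242.]), 0.9, array([ 0.4571, -0.1813]))]
top pliers_butt [(array([325., 240.]), 0.93, array([ 0.4619, -0.1701]))]
top pliers_tip [(array([326., 239.]), 0.58, array([ 0.4638, -0.174 ]))]
top scraper [(array([256., 248.]), 0.73, array([0.4435, 0.0038]))]
top tray [(array([100., 247.]), 0.76, array([0.457 , 0.4047]))]
top basket [(array([413., 239.]), 0.87, array([ 0.4573, -0.3888]))]
top guard [(array([245., 172.]), 0.85, array([0.6406, 0.0281]))]
[... 1111 characters left out ...]
ray([227., 182.]), 0.94, array([ 0.4467, -0.0077]))]
scene tray [(array([315., 119.]), 0.85, array([0.4551, 0.4154])), (array([186., 219.]), 0.56, array([ 0.4637, -0.1893]))]
scene basket [(array([126., 256.]), 0.86, array([ 0.4493, -0.3794]))]
scene guard [(array([286., 209.]), 0.86, array([0.6516, 0.0285])), (array([273., 225.]), 0.74, array([ 0.6632, -0.0419]))]
scene guard_mouth [(array([287., 210.]), 0.71, array([0.6552, 0.0299]))]
scene dispenser [(array([274., 141.]), 0.71, array([0.462 , 0.1871])), (array([326., 174.]), 0.39, array([0.6712, 0.1828]))]
scene spool [(array([336., 223.]), 0.61, array([0.7854, 0.0844]))]
scene meter [(array([302., 266.]), 0.6, array([ 0.808 , -0.0929]))]
```

View pics/top0b.png

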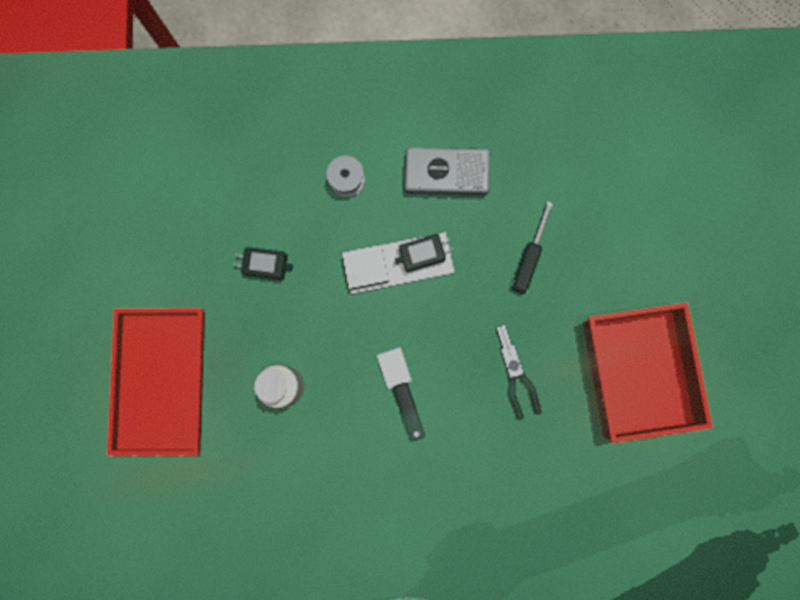

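The top view shows the tray at the left and the basket at the right. The guard is at about (398,262)/800 with its block to the left and adapter_b on the plate's right half. Adapter_a is at (265,263), the screwdriver at (532,248), the pliers at (518,372), the scraper at (402,393) with its blade up, and the dispenser at (277,386).

```bash
cat >> h.py <<'E'
def comps(im,dark=False,amin=60):
    r,g,b=[im[:,:,i].astype(int) for i in range(3)]
    m=((np.maximum(np.maximum(r,g),b)<60)&(g-np.maximum(r,b)<12)) if dark else (g-np.maximum(r,b)<8)
    n,l,s,ce=cv2.connectedComponentsWithStats(m.astype(np.uint8),connectivity=8)
    return [(i,s[i],l==i) for i in range(1,n) if amin<s[i][4]<20000]
def fit(c,mask,z):
    ys,xs=np.nonzero(mask); P=np.array([ray(c,(x,y),z)[:2] for x,y in zip(xs,ys)])
    (ctr,sz,a)=cv2.minAreaRect(P.astype(np.float32)*1000)
    m=P.mean(0); w,v=np.linalg.eigh(np.cov(P.T)); 
    return ctr,sz,a,m*1000,np.degrees(np.arctan2(v[1,1],v[0,1])),len(xs)
E
python3 - <<'E'
from h import *
np.set_printoptions(precision=1,suppress=True)
c=cam('top'); im=cv2.imread('pics/top0.png')[:,:,::-1]
for d in (False,True):
    for i,s,m in comps(im,d):
        if s[1]<60: continue
        f=fit(c,m,.015); print(d,s,*[np.array(x) for x in f])
print(vision.camera_model('wrist'))
E
```

```text
False [ 259   95   54   30 1548] [803.6 -81.1] [139.2  78.5] 88.2069091796875 [803.9 -81.7] 87.24488362988473 1548
False [209 100  24  26 493] [800.6  89.9] [60.7 68.1] 89.04851531982422 [800.4  89.3] -164.76144882209027 493
False [328 130  25  57 338] [ 671.3 -219.6] [ 25.7 157.4] 69.29817962646484 [ 653.3 -214.5] 158.44021269826075 338
False [ 219  149   72   39 1804] [650.7   3.6] [ 70.5 177.4] 9.930932998657227 [650.1   5.1] 99.68432332434213 1804
False [155 159  32  19 413] [654.9 222.7] [82.8 43.7] 81.3421630859375 [655.7 227.6] 82.27022736017751 413
False [ 373  193   84   91 5810] [ 461.2 -391.1] [206.3 176.7] 7.055366039276123 [ 460.1 -392.1] -173.3951731528978 5810
False [  68  197   63   95 5647] [465.6 404.5] [153.3 238.8] 88.8621597290039 [463.8 404.5] 178.97722038211128 5647
False [318 208  17  35 267] [ 499.5 -172.1] [86.5 22.5] 15.995177268981934 [ 495.8 -173.1] -164.1148934881768 267
False [241 223  24  41 491] [456.    8.3] [101.1  40.2] 17.122438430786133 [464.7  10.7] -161.92940134082593 491
False [163 234  31  27 658] [451.8 202.8] [76.9 65.5] 88.7630615234375 [451.6 202.8] 86.7970712055807 658
True [260 122  50   3  65] [766.4 -77.2] [128.    3.9] 86.99353790283203 [766.2 -84.5] 87.08725961519531 65
True [328 156  18  32  94] [ 636.3 -206.4] [24.4 83.5] 66.44329071044922 [ 637.8 -203.4] 157.30273237118226 94
True [155 159  32  20 218] [654.2 221.5] [81.  45.9] 81.34566497802734 [652.5 224.9] 80.41776171448845 218
{'fovy': 68.4305885372776, 'cx': 253.9636427766778, 'cy': 190.69251253288132, 'hand_eye': array([[-0. , -1. , -0.3,  0.1],
       [ 1. , -0. , -0. , -0. ],
       [ 0. , -0.3,  1. , -0.1],
       [ 0. ,  0. ,  0. ,  1. ]])}
```

View pics/scene0b.png

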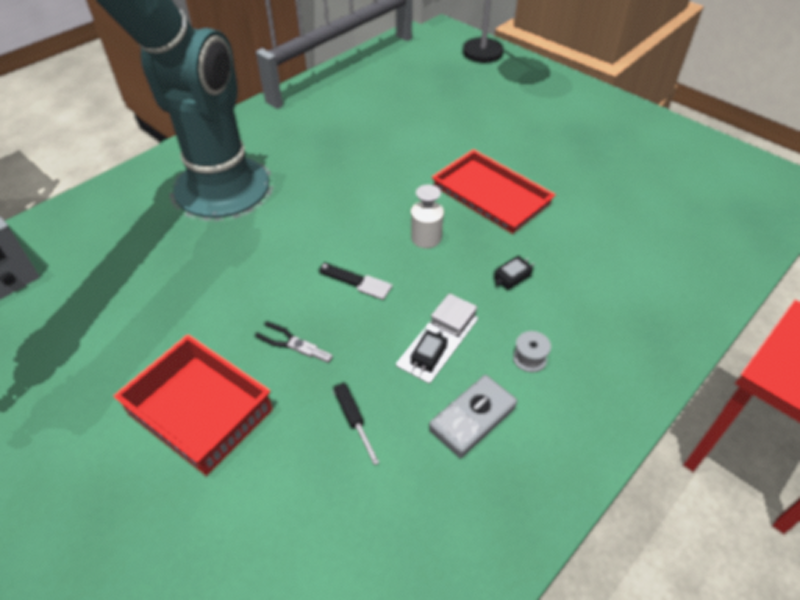

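The scene view agrees: the adapter on the guard plate has its prongs facing away from the block, and the tray and basket are where the top view puts them. Next is a planner that turns waypoints into rows.

```bash
cat >> h.py <<'E'
def pose():
    o=sensors.get_obs(); M=q2R(o['tcp_rot']); return np.array(o['tcp_pos']),np.degrees(np.arctan2(M[1,0],M[0,0])),o
def plan(wps,hand,start=None):
    """wps: (x,y,z mm, psi deg). prints rows: twist z, dp"""
    if start is None: p,psi,_=pose(); p=p*1000
    else: p=np.array(start[:3],float); psi=start[3]
    rows=[]
    for w in wps:
        while True:
            e=np.array(w[:3])-p; a=np.radians(psi)
            M=np.array([[np.cos(a),np.sin(a),0],[np.sin(a),-np.cos(a),0],[0,0,-1]])
            d=M.T@e/20; n=max(1,np.abs(d).max()); d=np.round(d/n,2)
            t=(w[3]-psi+180)%360-180; tz=np.round(np.clip(-t/180,-.055,.055),3)
            if np.abs(d).max()<.03 and abs(tz)<.003: break
            p=p+M@d*20; psi-=tz*180
            rows.append('{"twist":[0,0,%g],"dp":[%g,%g,%g],"hand":%g}'%(tz,*(d+0.),hand))
    for i in range(0,len(rows),10): print('['+','.join(rows[i:i+10])+']')
    print(len(rows),p.round(1),round(psi,1))
E
python3 -c "
from h import *
plan([(560,-200,200,100),(650,-38,150,100)],1)"
```

```text
[{"twist":[0,0,-0.055],"dp":[1,-0.59,0.12],"hand":1},{"twist":[0,0,-0.055],"dp":[1,-0.37,0.11],"hand":1},{"twist":[0,0,-0.055],"dp":[1,-0.19,0.1],"hand":1},{"twist":[0,0,-0.055],"dp":[1,-0.01,0.1],"hand":1},{"twist":[0,0,-0.055],"dp":[1,0.16,0.1],"hand":1},{"twist":[0,0,-0.055],"dp":[1,0.35,0.11],"hand":1},{"twist":[0,0,-0.055],"dp":[1,0.56,0.12],"hand":1},{"twist":[0,0,-0.055],"dp":[1,0.81,0.13],"hand":1},{"twist":[0,0,-0.001],"dp":[0.87,1,0.13],"hand":1},{"twist":[0,0,0],"dp":[0.87,1,0.13],"hand":1}]
[{"twist":[0,0,0],"dp":[0.87,1,0.13],"hand":1},{"twist":[0,0,0],"dp":[0.87,1,0.14],"hand":1},{"twist":[0,0,0],"dp":[0.87,1,0.13],"hand":1},{"twist":[0,0,0],"dp":[0.87,1,0.14],"hand":1},{"twist":[0,0,0],"dp":[0.87,1,0.13],"hand":1},{"twist":[0,0,0],"dp":[0.87,1,0.14],"hand":1},{"twist":[0,0,0],"dp":[0.87,1,0.13],"hand":1},{"twist":[0,0,0],"dp":[0.86,1,0.14],"hand":1},{"twist":[0,0,0],"dp":[0.87,1,0.13],"hand":1},{"twist":[0,0,0],"dp":[0.86,1,0.14],"hand":1}]
[{"twist":[0,0,0],"dp":[0.87,1,0.13],"hand":1},{"twist":[0,0,0],"dp":[0.19,0.23,0.03],"hand":1},{"twist":[0,0,0],"dp":[1,0.81,0.35],"hand":1},{"twist":[0,0,0],"dp":[1,0.81,0.35],"hand":1},{"twist":[0,0,0],"dp":[1,0.81,0.35],"hand":1},{"twist":[0,0,0],"dp":[1,0.81,0.35],"hand":1},{"twist":[0,0,0],"dp":[1,0.81,0.35],"hand":1},{"twist":[0,0,0],"dp":[1,0.82,0.34],"hand":1},{"twist":[0,0,0],"dp":[1,0.81,0.35],"hand":1},{"twist":[0,0,0],"dp":[0.19,0.16,0.06],"hand":1}]
30 [650.  -38.  150.1] 100.0
```

Emit:
send_rows(
  motion=[
    {"twist": [0, 0, -0.055], "dp": [1, -0.6, 0.1], "hand": 1},
    {"twist": [0, 0, -0.055], "dp": [1, -0.4, 0.1], "hand": 1},
    {"twist": [0, 0, -0.055], "dp": [1, -0.2, 0.1], "hand": 1},
    {"twist": [0, 0, -0.055], "dp": [1, 0, 0.1], "hand": 1},
    {"twist": [0, 0, -0.055], "dp": [1, 0.15, 0.1], "hand": 1},
    {"twist": [0, 0, -0.055], "dp": [1, 0.35, 0.1], "hand": 1},
    {"twist": [0, 0, -0.055], "dp": [1, 0.55, 0.1], "hand": 1},
    {"twist": [0, 0, -0.055], "dp": [1, 0.8, 0.15], "hand": 1},
    {"twist": [0, 0, 0], "dp": [0.9, 1, 0.15], "hand": 1},
    {"twist": [0, 0, 0], "dp": [0.9, 1, 0.15], "hand": 1},
  ],
)

```text
clock: 2.95
tcp_pos: [0.3723, -0.4285, 0.2303]
tcp_rot: [0.0, 0.644, 0.765, -0.0]
force: [0.1, 0.1, -0.0]
width: 0.0853
grip_force: 0.0
```

Emit:
send_rows(
  motion=[
    {"dp": [0.9, 1, 0.15], "hand": 1},
    {"dp": [0.9, 1, 0.15], "hand": 1},
    {"dp": [0.9, 1, 0.15], "hand": 1},
    {"dp": [0.9, 1, 0.15], "hand": 1},
    {"dp": [0.9, 1, 0.15], "hand": 1},
    {"dp": [0.9, 1, 0.15], "hand": 1},
    {"dp": [0.9, 1, 0.15], "hand": 1},
    {"dp": [0.9, 1, 0.15], "hand": 1},
    {"dp": [0.9, 1, 0.15], "hand": 1},
    {"dp": [0.9, 1, 0.15], "hand": 1},
  ],
)

```text
schema error: expected keys twist, dp, hand
```

Emit:
send_rows(
  motion=[
    {"dp": [0.9, 1, 0.15], "hand": 1},
    {"dp": [1, 0.8, 0.35], "hand": 1},
    {"dp": [1, 0.8, 0.35], "hand": 1},
    {"dp": [1, 0.8, 0.35], "hand": 1},
    {"dp": [1, 0.8, 0.35], "hand": 1},
    {"dp": [1, 0.8, 0.35], "hand": 1},
    {"dp": [1, 0.8, 0.35], "hand": 1},
    {"dp": [0, 0, 0], "hand": 1},
  ],
)

```text
schema error: expected keys twist, dp, hand
```

```bash
python3 - <<'E'
from h import *
np.set_printoptions(precision=4,suppress=True)
p,psi,o=pose(); print(o['clock'],p,psi,o['force'],o['qpos'])
c,im=snap('wrist','w1.png'); print(c[3])
for k,z in dict(adapter_b_center=.021,guard_mouth=.01675,guard=.02).items():
    print(k,[(np.round(d['xy']),round(d['confidence'],2),ray(c,d['xy'],z)[:2]) for d in vision.recognise('wrist',k)[:3]])
E
```

```text
2.95 [ 0.3723 -0.4285  0.2303] 99.84667150783129 [ 0.0868  0.1026 -0.0395] [ 1.0915  0.3874 -0.3698  1.8117  0.1661  0.9725  0.8246]
[ 0.3608 -0.3607  0.3516]
adapter_b_center []
guard_mouth []
guard []
```

View pics/w1.png

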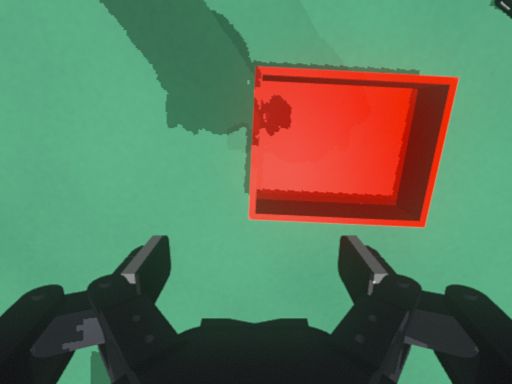

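Rows need every key, so only the first call ran. The wrist view shows the basket rim corners at about (257,66), (458,77), (425,226) and (250,218), which I can use to fix its position.

Emit:
send_rows(
  motion=[
    {"twist": [0, 0, 0], "dp": [0.9, 1, 0.15], "hand": 1},
    {"twist": [0, 0, 0], "dp": [0.9, 1, 0.15], "hand": 1},
    {"twist": [0, 0, 0], "dp": [0.9, 1, 0.15], "hand": 1},
    {"twist": [0, 0, 0], "dp": [0.9, 1, 0.15], "hand": 1},
    {"twist": [0, 0, 0], "dp": [0.9, 1, 0.15], "hand": 1},
    {"twist": [0, 0, 0], "dp": [0.9, 1, 0.15], "hand": 1},
    {"twist": [0, 0, 0], "dp": [0.9, 1, 0.15], "hand": 1},
    {"twist": [0, 0, 0], "dp": [0.9, 1, 0.15], "hand": 1},
    {"twist": [0, 0, 0], "dp": [0.9, 1, 0.15], "hand": 1},
    {"twist": [0, 0, 0], "dp": [0.9, 1, 0.15], "hand": 1},
  ],
)

```text
clock: 4.4
tcp_pos: [0.5382, -0.2187, 0.2002]
tcp_rot: [0.0, 0.645, 0.764, -0.0]
force: [-0.8, -0.7, 0.7]
width: 0.0857
grip_force: 0.0
```

Emit:
send_rows(
  motion=[
    {"twist": [0, 0, 0], "dp": [0.9, 1, 0.15], "hand": 1},
    {"twist": [0, 0, 0], "dp": [1, 0.8, 0.35], "hand": 1},
    {"twist": [0, 0, 0], "dp": [1, 0.8, 0.35], "hand": 1},
    {"twist": [0, 0, 0], "dp": [1, 0.8, 0.35], "hand": 1},
    {"twist": [0, 0, 0], "dp": [1, 0.8, 0.35], "hand": 1},
    {"twist": [0, 0, 0], "dp": [1, 0.8, 0.2], "hand": 1},
    {"twist": [0, 0, 0], "dp": [1, 0.6, 0], "hand": 1},
    {"twist": [0, 0, 0], "dp": [0, 0, 0], "hand": 1},
  ],
)

```text
clock: 5.4
tcp_pos: [0.6253, -0.0606, 0.1655]
tcp_rot: [-0.0, 0.643, 0.766, 0.0]
force: [-0.4, -0.1, 0.7]
width: 0.0855
grip_force: 0.0
```

```bash
python3 - <<'E'
from h import *
np.set_printoptions(precision=4,suppress=True)
# basket from earlier wrist view
m=vision.camera_model('wrist'); T=np.eye(4); T[:3,:3]=q2R([0,.644,.765,0]); T[:3,3]=[.3723,-.4285,.2303]; T=T@np.array(m['hand_eye'])
c=(192/np.tan(np.radians(m['fovy'])/2),m['cx'],m['cy'],T[:3,3],T[:3,:3])
B=np.array([ray(c,q,.06)[:2] for q in [(257,66),(458,77),(425,226),(250,218)]]); print('basket',B,B.mean(0))
p,psi,o=pose(); print(o['clock'],p,psi)
c,im=snap('wrist','w2.png'); print(c[3])
for k,z in dict(adapter_b_center=.021,guard_mouth=.01675,guard=.02).items():
    print(k,[(np.round(d['xy']),round(d['confidence'],2),ray(c,d['xy'],z)[:2]) for d in vision.recognise('wrist',k)[:3]])
E
```

```text
basket [[ 0.3568 -0.319 ]
 [ 0.5495 -0.2957]
 [ 0.5693 -0.4492]
 [ 0.376  -0.4729]] [ 0.4629 -0.3842]
5.4 [ 0.6253 -0.0606  0.1655] 100.00955579161912
[0.6136 0.0071 0.2869]
adapter_b_center [(array([302., 167.]), 0.59, array([ 0.6683, -0.0353]))]
guard_mouth []
guard [(array([292.,  75.]), 0.83, array([0.6418, 0.0437])), (array([ 76., 259.]), 0.45, array([ 0.4549, -0.1727]))]
```

View pics/w2.png

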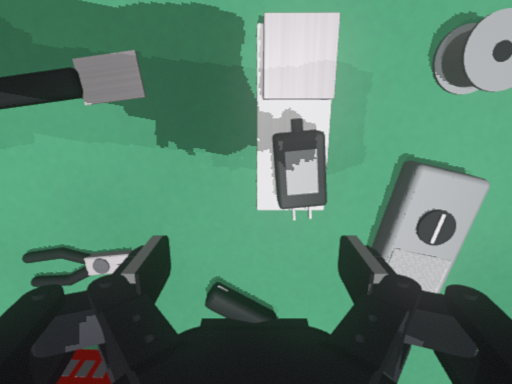

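The wrist view shows adapter_b's case centred at (302,167). The block's top corners are near (264,13), (339,13), (335,98) and (264,98), and the plate's near corners are (257,210) and (326,211). I'll work out the guard pose and plan the grasp.

```bash
python3 - <<'E'
from h import *
np.set_printoptions(precision=4,suppress=True)
c=cam('wrist')
a=[ray(c,q,.034)[:2] for q in [(264,13),(339,13),(333,98.5),(264,98.5)]]; b=[ray(c,q,.006)[:2] for q in [(257,210),(326,211)]]
print(np.array(a),np.array(b))
f=(a[2]+a[3])/2; r=(b[0]+b[1])/2; k=(a[0]+a[1])/2
for u,v in ((f,r),(k,r),(k,f)): print(u-v,np.linalg.norm(u-v),np.degrees(np.arctan2(*(u-v)[::-1])))
t=np.radians(99.7);print('origin by face',f-25e-3*np.array([np.cos(t),np.sin(t)]),'by rear',r+85e-3*np.array([np.cos(t),np.sin(t)]))
d=[ray(c,q,.036)[:2] for q in [(274,131),(325,131),(327,206),(279,207)]]; print('adb',np.mean(d,0))
plan([(668,-37,60,100),(668,-37,30,100)],1)
E
```

```text
[[0.6084 0.0788]
 [0.6668 0.0888]
 [0.6777 0.0255]
 [0.6198 0.0156]] [[ 0.6332 -0.0943]
 [ 0.7051 -0.0831]]
[-0.0204  0.1092] 0.1111210810476956 100.57586699315571
[-0.0316  0.1725] 0.1753548501779781 100.38797130966795
[-0.0112  0.0632] 0.06423540031549765 100.06292863939983
origin by face [ 0.653  -0.0041] by rear [ 0.6549 -0.0049]
adb [ 0.664  -0.0394]
[{"twist":[0,0,-0.001],"dp":[0.18,0.45,1],"hand":1},{"twist":[0,0,-0],"dp":[0.18,0.45,1],"hand":1},{"twist":[0,0,-0],"dp":[0.18,0.45,1],"hand":1},{"twist":[0,0,-0],"dp":[0.18,0.45,1],"hand":1},{"twist":[0,0,-0],"dp":[0.19,0.45,1],"hand":1},{"twist":[0,0,-0],"dp":[0.05,0.13,0.27],"hand":1},{"twist":[0,0,-0],"dp":[0,0,1],"hand":1},{"twist":[0,0,-0],"dp":[0,0,0.5],"hand":1}]
8 [668.  -36.9  30. ] 99.9
```

Emit:
send_rows(
  motion=[
    {"twist": [0, 0, 0], "dp": [0.18, 0.43, 1], "hand": 1},
    {"twist": [0, 0, 0], "dp": [0.18, 0.43, 1], "hand": 1},
    {"twist": [0, 0, 0], "dp": [0.18, 0.43, 1], "hand": 1},
    {"twist": [0, 0, 0], "dp": [0.18, 0.43, 1], "hand": 1},
    {"twist": [0, 0, 0], "dp": [0.18, 0.43, 1], "hand": 1},
    {"twist": [0, 0, 0], "dp": [0, 0, 1], "hand": 1},
    {"twist": [0, 0, 0], "dp": [0, 0, 0.75], "hand": 1},
    {"twist": [0, 0, 0], "dp": [0, 0, 0], "hand": 0},
    {"twist": [0, 0, 0], "dp": [0, 0, 0], "hand": 0},
    {"twist": [0, 0, 0], "dp": [0, 0, 0], "hand": 0},
  ],
  squeeze=50,
)

```text
clock: 6.85
tcp_pos: [0.6649, -0.0372, 0.0316]
tcp_rot: [0.001, 0.644, 0.765, 0.001]
force: [0.4, -0.1, -1.5]
width: 0.0465
grip_force: 49.4
```

```bash
python3 - <<'E'
from h import *
p,psi,o=pose(); print(p,psi,o['width'],o['grip_force'])
# drop a: basket centre + 38mm along its x (yaw 7)
s=np.array([463,-384]); u=np.array([np.cos(np.radians(7)),np.sin(np.radians(7))])
A=s+38*u; B=s-38*u; print(A,B)
plan([(p[0]*1000-14,-110,125,100),(*A,125,98),(*A,34,97)],0)
E
```

```text
[ 0.66485775 -0.03719094  0.0315514 ] 99.86092140617133 0.046519688341291256 49.36439475975931
[ 500.71675376 -379.36896495] [ 425.28324624 -388.63103505]
[{"twist":[0,0,-0.001],"dp":[-0.74,-0.28,-1],"hand":0},{"twist":[0,0,0],"dp":[-0.74,-0.28,-1],"hand":0},{"twist":[0,0,0],"dp":[-0.74,-0.29,-1],"hand":0},{"twist":[0,0,0],"dp":[-0.74,-0.28,-1],"hand":0},{"twist":[0,0,0],"dp":[-0.5,-0.19,-0.67],"hand":0},{"twist":[0,0,0.011],"dp":[-1,-0.81,0],"hand":0},{"twist":[0,0,0],"dp":[-1,-0.76,0],"hand":0},{"twist":[0,0,0],"dp":[-1,-0.76,0],"hand":0},{"twist":[0,0,0],"dp":[-1,-0.76,0],"hand":0},{"twist":[0,0,0],"dp":[-1,-0.76,0],"hand":0}]
[{"twist":[0,0,0],"dp":[-1,-0.76,0],"hand":0},{"twist":[0,0,0],"dp":[-1,-0.76,0],"hand":0},{"twist":[0,0,0],"dp":[-1,-0.76,0],"hand":0},{"twist":[0,0,0],"dp":[-1,-0.76,0],"hand":0},{"twist":[0,0,0],"dp":[-1,-0.76,0],"hand":0},{"twist":[0,0,0],"dp":[-1,-0.76,0],"hand":0},{"twist":[0,0,0],"dp":[-1,-0.75,0],"hand":0},{"twist":[0,0,0],"dp":[-0.26,-0.2,0],"hand":0},{"twist":[0,0,0.006],"dp":[0,0,1],"hand":0},{"twist":[0,0,-0],"dp":[0,0,1],"hand":0}]
[{"twist":[0,0,-0],"dp":[0,0,1],"hand":0},{"twist":[0,0,-0],"dp":[0,0,1],"hand":0},{"twist":[0,0,-0],"dp":[0,0,0.55],"hand":0}]
23 [ 500.7 -379.4   34. ] 97.0
```

Emit:
send_rows(
  motion=[
    {"twist": [0, 0, 0], "dp": [-0.5, -0.2, -1], "hand": 0},
    {"twist": [0, 0, 0], "dp": [-0.8, -0.3, -1], "hand": 0},
    {"twist": [0, 0, 0], "dp": [-0.8, -0.3, -1], "hand": 0},
    {"twist": [0, 0, 0], "dp": [-0.9, -0.3, -1], "hand": 0},
    {"twist": [0, 0, 0], "dp": [-1, -0.75, -0.7], "hand": 0},
    {"twist": [0, 0, 0], "dp": [-1, -0.75, 0], "hand": 0},
    {"twist": [0, 0, 0], "dp": [-1, -0.75, 0], "hand": 0},
    {"twist": [0, 0, 0], "dp": [-1, -0.75, 0], "hand": 0},
    {"twist": [0, 0, 0], "dp": [-1, -0.75, 0], "hand": 0},
    {"twist": [0, 0, 0], "dp": [-1, -0.75, 0], "hand": 0},
  ],
)

```text
clock: 8.1
tcp_pos: [0.5837, -0.2361, 0.1258]
tcp_rot: [0.001, 0.644, 0.765, -0.0]
force: [1.4, 0.2, -0.5]
width: 0.0465
grip_force: 49.6
```

Emit:
send_rows(
  motion=[
    {"twist": [0, 0, 0], "dp": [-1, -0.75, 0], "hand": 0},
    {"twist": [0, 0, 0], "dp": [-1, -0.75, 0], "hand": 0},
    {"twist": [0, 0, 0], "dp": [-1, -0.75, 0], "hand": 0},
    {"twist": [0, 0, 0], "dp": [-1, -0.75, 0], "hand": 0},
    {"twist": [0, 0, 0], "dp": [-1, -0.75, 0], "hand": 0},
    {"twist": [0, 0, 0], "dp": [-1, -0.75, 0], "hand": 0},
    {"twist": [0, 0, 0], "dp": [0, 0, 0], "hand": 0},
  ],
)

```text
clock: 8.98
tcp_pos: [0.5141, -0.3714, 0.1254]
tcp_rot: [0.001, 0.646, 0.763, -0.001]
force: [-0.5, 0.9, -1.3]
width: 0.0464
grip_force: 49.6
```

```bash
python3 - <<'E'
from h import *
p,psi,o=pose(); print(o['clock'],p,psi,o['width'],o['grip_force'])
plan([(500.7,-379.4,110,97),(500.7,-379.4,34,97)],0)
print('then'); plan([(500,-379,110,97),(640,200,110,82),(652,221,80,82)],.75,start=(500,-379,34,97))
E
```

```text
8.975 [ 0.51410838 -0.37140517  0.12541693] 99.5272356649109 0.04639769301386311 49.60456492379308
[{"twist":[0,0,0.014],"dp":[-0.28,-0.73,0.77],"hand":0},{"twist":[0,0,0],"dp":[0,0,1],"hand":0},{"twist":[0,0,0],"dp":[0,0,1],"hand":0},{"twist":[0,0,0],"dp":[0,0,1],"hand":0},{"twist":[0,0,0],"dp":[0,0,0.8],"hand":0}]
5 [ 500.6 -379.3   34. ] 97.0
then
[{"twist":[0,0,0],"dp":[0,0,-1],"hand":0.75},{"twist":[0,0,-0],"dp":[0,0,-1],"hand":0.75},{"twist":[0,0,-0],"dp":[0,0,-1],"hand":0.75},{"twist":[0,0,-0],"dp":[0,0,-0.8],"hand":0.75},{"twist":[0,0,0.055],"dp":[1,0.38,0],"hand":0.75},{"twist":[0,0,0.028],"dp":[1,0.19,0],"hand":0.75},{"twist":[0,0,0],"dp":[1,0.1,0],"hand":0.75},{"twist":[0,0,0],"dp":[1,0.1,0],"hand":0.75},{"twist":[0,0,0],"dp":[1,0.1,0],"hand":0.75},{"twist":[0,0,0],"dp":[1,0.1,0],"hand":0.75}]
[{"twist":[0,0,0],"dp":[1,0.1,0],"hand":0.75},{"twist":[0,0,0],"dp":[1,0.1,0],"hand":0.75},{"twist":[0,0,0],"dp":[1,0.1,0],"hand":0.75},{"twist":[0,0,0],"dp":[1,0.1,0],"hand":0.75},{"twist":[0,0,0],"dp":[1,0.1,0],"hand":0.75},{"twist":[0,0,0],"dp":[1,0.1,0],"hand":0.75},{"twist":[0,0
[... 235 characters left out ...]
:[1,0.1,0],"hand":0.75},{"twist":[0,0,0],"dp":[1,0.1,0],"hand":0.75},{"twist":[0,0,0],"dp":[1,0.1,0],"hand":0.75},{"twist":[0,0,0],"dp":[1,0.1,0],"hand":0.75},{"twist":[0,0,0],"dp":[1,0.1,0],"hand":0.75},{"twist":[0,0,0],"dp":[1,0.1,0],"hand":0.75},{"twist":[0,0,0],"dp":[1,0.09,0],"hand":0.75},{"twist":[0,0,0],"dp":[1,0.1,0],"hand":0.75},{"twist":[0,0,0],"dp":[1,0.09,0],"hand":0.75}]
[{"twist":[0,0,0],"dp":[1,0.1,0],"hand":0.75},{"twist":[0,0,0],"dp":[1,0.09,0],"hand":0.75},{"twist":[0,0,0],"dp":[1,0.1,0],"hand":0.75},{"twist":[0,0,0],"dp":[0.56,0.05,0],"hand":0.75},{"twist":[0,0,0],"dp":[0.75,0.3,1],"hand":0.75},{"twist":[0,0,0],"dp":[0.38,0.15,0.5],"hand":0.75}]
36 [652.  221.1  80. ] 82.1
```

Emit:
send_rows(
  motion=[
    {"twist": [0, 0, 0.014], "dp": [-0.3, -0.7, 0.7], "hand": 0},
    {"twist": [0, 0, 0], "dp": [0, 0, 1], "hand": 0},
    {"twist": [0, 0, 0], "dp": [0, 0, 1], "hand": 0},
    {"twist": [0, 0, 0], "dp": [0, 0, 1], "hand": 0},
    {"twist": [0, 0, 0], "dp": [0, 0, 0.8], "hand": 0},
    {"twist": [0, 0, 0], "dp": [0, 0, 0], "hand": 0.75},
    {"twist": [0, 0, 0], "dp": [0, 0, 0], "hand": 0.75},
    {"twist": [0, 0, 0], "dp": [0, 0, -0.5], "hand": 0.75},
    {"twist": [0, 0, 0], "dp": [0, 0, -1], "hand": 0.75},
    {"twist": [0, 0, 0], "dp": [0, 0, -1], "hand": 0.75},
  ],
)

```text
clock: 10.22
tcp_pos: [0.5047, -0.3754, 0.0858]
tcp_rot: [0.001, 0.66, 0.751, 0.0]
force: [0.7, -1.3, 0.3]
width: 0.0641
grip_force: 0.0
```

Emit:
send_rows(
  motion=[
    {"twist": [0, 0, 0], "dp": [0, 0, -1], "hand": 0.75},
    {"twist": [0, 0, 0.055], "dp": [1, 0.4, -0.5], "hand": 0.75},
    {"twist": [0, 0, 0.03], "dp": [1, 0.2, 0], "hand": 0.75},
    {"twist": [0, 0, 0], "dp": [1, 0.1, 0], "hand": 1},
    {"twist": [0, 0, 0], "dp": [1, 0.1, 0], "hand": 1},
    {"twist": [0, 0, 0], "dp": [1, 0.1, 0], "hand": 1},
    {"twist": [0, 0, 0], "dp": [1, 0.1, 0], "hand": 1},
    {"twist": [0, 0, 0], "dp": [1, 0.1, 0], "hand": 1},
    {"twist": [0, 0, 0], "dp": [1, 0.1, 0], "hand": 1},
    {"twist": [0, 0, 0], "dp": [1, 0.1, 0], "hand": 1},
  ],
)

```text
clock: 11.48
tcp_pos: [0.5475, -0.1969, 0.1142]
tcp_rot: [-0.0, 0.754, 0.656, -0.0]
force: [-1.1, -0.4, 0.2]
width: 0.0853
grip_force: 0.0
```

Emit:
send_rows(
  motion=[
    {"twist": [0, 0, 0], "dp": [1, 0.1, 0], "hand": 1},
    {"twist": [0, 0, 0], "dp": [1, 0.1, 0], "hand": 1},
    {"twist": [0, 0, 0], "dp": [1, 0.1, 0], "hand": 1},
    {"twist": [0, 0, 0], "dp": [1, 0.1, 0], "hand": 1},
    {"twist": [0, 0, 0], "dp": [1, 0.1, 0], "hand": 1},
    {"twist": [0, 0, 0], "dp": [1, 0.1, 0], "hand": 1},
    {"twist": [0, 0, 0], "dp": [1, 0.1, 0], "hand": 1},
    {"twist": [0, 0, 0], "dp": [1, 0.1, 0], "hand": 1},
    {"twist": [0, 0, 0], "dp": [1, 0.1, 0], "hand": 1},
    {"twist": [0, 0, 0], "dp": [1, 0.1, 0], "hand": 1},
  ],
)

```text
clock: 12.72
tcp_pos: [0.5949, -0.0016, 0.1142]
tcp_rot: [0.0, 0.754, 0.656, -0.0]
force: [-0.6, -0.3, 0.1]
width: 0.0853
grip_force: 0.0
```

```bash
python3 - <<'E'
from h import *
np.set_printoptions(precision=4,suppress=True)
p,psi,o=pose(); print(o['clock'],p,psi,o['width'])
c,im=snap('wrist','w3.png')
for k,z in dict(adapter_a_center=.015).items():
    print(k,[(np.round(d['xy']),round(d['confidence'],2),ray(c,d['xy'],z)[:2]) for d in vision.recognise('wrist',k)[:3]])
c,im=snap('top','t3.png')
print('basket adapters',[(np.round(d['xy']),round(d['confidence'],2),ray(c,d['xy'],.02)[:2]) for d in vision.recognise('top','adapter_a_center')[:3]])
plan([(651,200,80,82),(651,220,60,82),(651,220,27,82)],1)
E
```

```text
12.725 [ 0.5949 -0.0016  0.1142] 82.04457634727177 0.08533888209197991
adapter_a_center [(array([ 85., 214.]), 0.16, array([0.4541, 0.0044]))]
basket adapters [(array([168., 168.]), 0.91, array([0.6541, 0.2288]))]
[{"twist":[0,0,0],"dp":[1,0.13,0.16],"hand":1},{"twist":[0,0,0],"dp":[1,0.13,0.16],"hand":1},{"twist":[0,0,0],"dp":[1,0.14,0.16],"hand":1},{"twist":[0,0,0],"dp":[1,0.13,0.17],"hand":1},{"twist":[0,0,0],"dp":[1,0.14,0.16],"hand":1},{"twist":[0,0,0],"dp":[1,0.13,0.17],"hand":1},{"twist":[0,0,0],"dp":[1,0.14,0.16],"hand":1},{"twist":[0,0,0],"dp":[1,0.13,0.17],"hand":1},{"twist":[0,0,0],"dp":[1,0.14,0.16],"hand":1},{"twist":[0,0,0],"dp":[1,0.13,0.17],"hand":1}]
[{"twist":[0,0,0],"dp":[0.43,0.06,0.07],"hand":1},{"twist":[0,0,0],"dp":[0.99,-0.14,1],"hand":1},{"twist":[0,0,0],"dp":[0,0,1],"hand":1},{"twist":[0,0,0],"dp":[0,0,0.65],"hand":1}]
14 [651.  220.   26.9] 82.1
```

Emit:
send_rows(
  motion=[
    {"twist": [0, 0, 0], "dp": [1, 0.13, 0], "hand": 1},
    {"twist": [0, 0, 0], "dp": [1, 0.13, 0], "hand": 1},
    {"twist": [0, 0, 0], "dp": [1, 0.13, 0], "hand": 1},
    {"twist": [0, 0, 0], "dp": [1, 0.13, 0], "hand": 1},
    {"twist": [0, 0, 0], "dp": [1, 0.13, 0], "hand": 1},
    {"twist": [0, 0, 0], "dp": [1, 0.13, 0], "hand": 1},
    {"twist": [0, 0, 0], "dp": [1, 0.13, 0], "hand": 1},
    {"twist": [0, 0, 0], "dp": [1, 0.13, 0], "hand": 1},
  ],
)

```text
clock: 13.92
tcp_pos: [0.6377, 0.1539, 0.1142]
tcp_rot: [0.0, 0.754, 0.656, -0.0]
force: [-0.1, 0.8, -0.6]
width: 0.0853
grip_force: 0.0
```

```bash
python3 - <<'E'
from h import *
np.set_printoptions(precision=4,suppress=True)
p,psi,o=pose(); print(o['clock'],p,psi,o['width'])
c,im=snap('wrist','w4.png')
for k,z in dict(adapter_a_center=.015).items():
    print(k,[(np.round(d['xy']),round(d['confidence'],2),ray(c,d['xy'],z)[:2]) for d in vision.recognise('wrist',k)[:3]])
for i,s,m in comps(im,True,150):
    if s[1]<250: f=fit(c,m,.02); print(s,*[np.array(x) for x in f])
plan([(652,200,80,82),(652,222,60,82),(652,222,27,82)],1)
E
```

```text
13.925 [0.6377 0.1539 0.1142] 82.04547940219899 0.08532750443608961
adapter_a_center [(array([266., 101.]), 0.81, array([0.6572, 0.2283])), (array([ 81., 368.]), 0.31, array([0.4454, 0.0044]))]
[233 103  48  66 937] [639.129  201.4863] [24.4483 52.5053] 35.25401306152344 [641.0317 199.1434] 122.59088560202022 937
[{"twist":[0,0,0.001],"dp":[1,0.19,0.76],"hand":1},{"twist":[0,0,0],"dp":[1,0.18,0.76],"hand":1},{"twist":[0,0,0],"dp":[0.26,0.05,0.2],"hand":1},{"twist":[0,0,0],"dp":[1,-0.14,0.92],"hand":1},{"twist":[0,0,0],"dp":[0.09,-0.01,0.08],"hand":1},{"twist":[0,0,0],"dp":[0,0,1],"hand":1},{"twist":[0,0,0],"dp":[0,0,0.65],"hand":1}]
7 [652.  222.1  27. ] 82.1
```

View pics/w4.png

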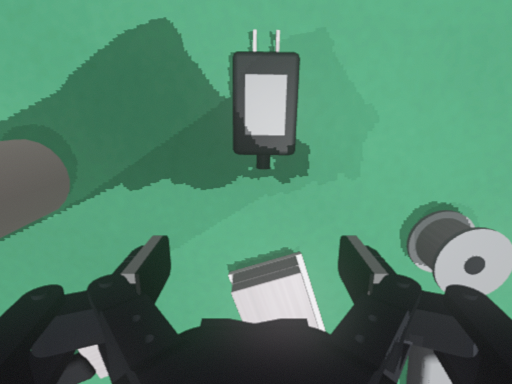

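Adapter_a's case is centred at (266,103), about (654,224) mm, and square to the tool.

Emit:
send_rows(
  motion=[
    {"twist": [0, 0, 0], "dp": [1, 0.1, 0.7], "hand": 1},
    {"twist": [0, 0, 0], "dp": [1, 0.1, 0.7], "hand": 1},
    {"twist": [0, 0, 0], "dp": [1, 0.1, 0.7], "hand": 1},
    {"twist": [0, 0, 0], "dp": [0.5, 0, 0.6], "hand": 1},
    {"twist": [0, 0, 0], "dp": [0, 0, 1], "hand": 1},
    {"twist": [0, 0, 0], "dp": [0, 0, 0.6], "hand": 1},
    {"twist": [0, 0, 0], "dp": [0, 0, 0], "hand": 0},
    {"twist": [0, 0, 0], "dp": [0, 0, 0], "hand": 0},
    {"twist": [0, 0, 0], "dp": [0, 0, 0], "hand": 0},
  ],
)

```text
clock: 15.15
tcp_pos: [0.654, 0.2211, 0.0296]
tcp_rot: [0.0, 0.755, 0.656, 0.001]
force: [0.0, -0.1, -0.5]
width: 0.045
grip_force: 53.5
```

```bash
python3 - <<'E'
from h import *
p,psi,o=pose(); print(p,psi,o['width'],o['grip_force'],o['force'])
plan([(653,213,60,82),(425,-388,126,97),(425,-388,37,97)],0)
E
```

```text
[0.65399296 0.22113296 0.0295955 ] 82.01333370706226 0.045018750315087994 53.5479873418808 [ 0.02622837 -0.07110915 -0.54235055]
[{"twist":[0,0,0],"dp":[-0.27,0,-1],"hand":0},{"twist":[0,0,0],"dp":[-0.14,0.01,-0.52],"hand":0},{"twist":[0,0,-0.055],"dp":[-1,-0.23,-0.11],"hand":0},{"twist":[0,0,-0.028],"dp":[-1,-0.42,-0.11],"hand":0},{"twist":[0,0,-0],"dp":[-1,-0.53,-0.12],"hand":0},{"twist":[0,0,-0],"dp":[-1,-0.53,-0.12],"hand":0},{"twist":[0,0,-0],"dp":[-1,-0.53,-0.12],"hand":0},{"twist":[0,0,-0],"dp":[-1,-0.52,-0.12],"hand":0},{"twist":[0,0,-0],"dp":[-1,-0.53,-0.12],"hand":0},{"twist":[0,0,-0],"dp":[-1,-0.52,-0.11],"hand":0}]
[{"twist":[0,0,-0],"dp":[-1,-0.53,-0.12],"hand":0},{"twist":[0,0,-0],"dp":[-1,-0.52,-0.11],"hand":0},{"twist":[0,0,-0],"dp":[-1,-0.53,-0.12],"hand":0},{"twist":[0,0,-0],"dp":[-1,-0.52,-0.11],"hand":0},{"twist":[0,0,-0],"dp":[-1,-0.53,-0.12],"hand":0},{"twist":[0,0,-0],"dp":[-1,-0.52,-0.11],"hand":0},{"twist":[0,0,-0],"dp":[-1,-0.53,-0.12],"hand":0},{"twist":[0,0,-0],"dp":[-1,-0.52,-0.11],"hand":0},{"twist":[0,0,-0],"dp":[-1,-0.53,-0.12],"hand":0},{"twist":[0,0,-0],"dp":[-1,-0.52,-0.11],"hand":0}]
[{"twist":[0,0,-0],"dp":[-1,-0.53,-0.12],"hand":0},{"twist":[0,0,-0],"dp":[-1,-0.52,-0.11],"hand":0},{"twist":[0,0,-0],"dp":[-1,-0.53,-0.12],"hand":0},{"twist":[0,0,-0],"dp":[-1,-0.52,-0.11],"hand":0},{"twist":[0,0,-0],"dp":[-1,-0.53,-0.12],"hand":0},{"twist":[0,0,-0],"dp":[-1,-0.52,-0.11],"hand":0},{"twist":[0,0,-0],"dp":[-1,-0.53,-0.12],"hand":0},{"twist":[0,0,-0],"dp":[-1,-0.52,-0.11],"hand":0},{"twist":[0,0,-0],"dp":[-1,-0.53,-0.12],"hand":0},{"twist":[0,0,-0],"dp":[-1,-0.52,-0.11],"hand":0}]
[{"twist":[0,0,-0],"dp":[-0.58,-0.31,-0.07],"hand":0},{"twist":[0,0,-0],"dp":[0,0,1],"hand":0},{"twist":[0,0,-0],"dp":[0,0,1],"hand":0},{"twist":[0,0,-0],"dp":[0,0,1],"hand":0},{"twist":[0,0,-0],"dp":[0,0,1],"hand":0},{"twist":[0,0,-0],"dp":[0,0,0.45],"hand":0}]
36 [ 425. -388.   37.] 97.0
```

Emit:
send_rows(
  motion=[
    {"twist": [0, 0, 0], "dp": [-0.2, 0, -1], "hand": 0},
    {"twist": [0, 0, 0], "dp": [-0.5, 0, -1], "hand": 0},
    {"twist": [0, 0, -0.055], "dp": [-1, -0.23, -1], "hand": 0},
    {"twist": [0, 0, -0.028], "dp": [-1, -0.4, -1], "hand": 0},
    {"twist": [0, 0, 0], "dp": [-1, -0.53, -0.9], "hand": 0},
    {"twist": [0, 0, 0], "dp": [-1, -0.53, 0], "hand": 0},
    {"twist": [0, 0, 0], "dp": [-1, -0.53, 0], "hand": 0},
    {"twist": [0, 0, 0], "dp": [-1, -0.53, 0], "hand": 0},
    {"twist": [0, 0, 0], "dp": [-1, -0.53, 0], "hand": 0},
    {"twist": [0, 0, 0], "dp": [-1, -0.53, 0], "hand": 0},
  ],
)

```text
clock: 16.4
tcp_pos: [0.5871, 0.0397, 0.1258]
tcp_rot: [-0.0, 0.663, 0.749, -0.0]
force: [-1.2, -0.2, -0.9]
width: 0.0451
grip_force: 53.7
```

Emit:
send_rows(
  motion=[
    {"twist": [0, 0, 0], "dp": [-1, -0.53, 0], "hand": 0},
    {"twist": [0, 0, 0], "dp": [-1, -0.53, 0], "hand": 0},
    {"twist": [0, 0, 0], "dp": [-1, -0.53, 0], "hand": 0},
    {"twist": [0, 0, 0], "dp": [-1, -0.53, 0], "hand": 0},
    {"twist": [0, 0, 0], "dp": [-1, -0.53, 0], "hand": 0},
    {"twist": [0, 0, 0], "dp": [-1, -0.53, 0], "hand": 0},
    {"twist": [0, 0, 0], "dp": [-1, -0.53, 0], "hand": 0},
    {"twist": [0, 0, 0], "dp": [-1, -0.53, 0], "hand": 0},
    {"twist": [0, 0, 0], "dp": [-1, -0.53, 0], "hand": 0},
    {"twist": [0, 0, 0], "dp": [-1, -0.53, 0], "hand": 0},
  ],
)

```text
clock: 17.65
tcp_pos: [0.5061, -0.1715, 0.126]
tcp_rot: [-0.0, 0.663, 0.749, -0.0]
force: [-0.4, -0.0, -1.4]
width: 0.0449
grip_force: 53.7
```

Emit:
send_rows(
  motion=[
    {"twist": [0, 0, 0], "dp": [-1, -0.53, 0], "hand": 0},
    {"twist": [0, 0, 0], "dp": [-1, -0.53, 0], "hand": 0},
    {"twist": [0, 0, 0], "dp": [-1, -0.53, 0], "hand": 0},
    {"twist": [0, 0, 0], "dp": [-1, -0.53, 0], "hand": 0},
    {"twist": [0, 0, 0], "dp": [-1, -0.53, 0], "hand": 0},
    {"twist": [0, 0, 0], "dp": [-1, -0.53, 0], "hand": 0},
    {"twist": [0, 0, 0], "dp": [-1, -0.53, 0], "hand": 0},
    {"twist": [0, 0, 0], "dp": [-1, -0.53, 0], "hand": 0},
  ],
)

```text
clock: 18.65
tcp_pos: [0.4413, -0.3403, 0.1259]
tcp_rot: [-0.0, 0.663, 0.749, 0.0]
force: [0.1, -0.3, -1.2]
width: 0.0449
grip_force: 53.7
```

```bash
python3 - <<'E'
from h import *
np.set_printoptions(precision=4,suppress=True)
p,psi,o=pose(); print(o['clock'],p,psi,o['width'],o['grip_force'])
c,im=snap('wrist','w5.png')
plan([(425,-388,120,97),(425,-388,35,97)],0)
E
```

```text
18.65 [ 0.4413 -0.3403  0.1259] 96.9861501007535 0.04490831492437275 53.712544441223145
[{"twist":[0,0,-0.001],"dp":[-1,-0.47,0.14],"hand":0},{"twist":[0,0,-0],"dp":[-1,-0.47,0.14],"hand":0},{"twist":[0,0,-0],"dp":[-0.1,-0.05,0.01],"hand":0},{"twist":[0,0,-0],"dp":[0,0,1],"hand":0},{"twist":[0,0,-0],"dp":[0,0,1],"hand":0},{"twist":[0,0,-0],"dp":[0,0,1],"hand":0},{"twist":[0,0,-0],"dp":[0,0,1],"hand":0},{"twist":[0,0,-0],"dp":[0,0,0.25],"hand":0}]
8 [ 424.9 -388.1   35. ] 96.9
```

View pics/w5.png

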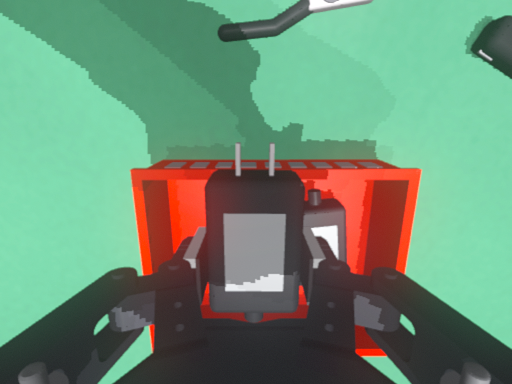

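The basket holds adapter_b on the right, and the left half is free for adapter_a.

Emit:
send_rows(
  motion=[
    {"twist": [0, 0, 0], "dp": [-1, -0.45, 0], "hand": 0},
    {"twist": [0, 0, 0], "dp": [-1, -0.45, 0.2], "hand": 0},
    {"twist": [0, 0, 0], "dp": [-0.1, 0, 1], "hand": 0},
    {"twist": [0, 0, 0], "dp": [0, 0, 1], "hand": 0},
    {"twist": [0, 0, 0], "dp": [0, 0, 1], "hand": 0},
    {"twist": [0, 0, 0], "dp": [0, 0, 1], "hand": 0},
    {"twist": [0, 0, 0], "dp": [0, 0, 0.3], "hand": 0},
    {"twist": [0, 0, 0], "dp": [0, 0, 0], "hand": 0.7},
    {"twist": [0, 0, 0], "dp": [0, 0, 0], "hand": 0.7},
    {"twist": [0, 0, 0], "dp": [0, 0, -0.5], "hand": 0.7},
  ],
)

```text
clock: 19.95
tcp_pos: [0.4295, -0.3834, 0.0469]
tcp_rot: [-0.0, 0.663, 0.749, -0.0]
force: [-0.3, -0.7, 0.0]
width: 0.0599
grip_force: 0.0
```

```bash
python3 - <<'E'
from h import *
p,psi,o=pose(); print(p,psi,o['width'],o['force'])
plan([(425,-388,105,97),(600,-240,120,158.5)],.8)
E
```

```text
[ 0.42951365 -0.3834198   0.04685025] 96.98408000800228 0.059877754040636284 [-0.28472076 -0.69027041  0.00102539]
[{"twist":[0,0,-0],"dp":[-0.07,-0.09,-1],"hand":0.8},{"twist":[0,0,-0],"dp":[-0.07,-0.08,-1],"hand":0.8},{"twist":[0,0,-0],"dp":[-0.06,-0.08,-0.91],"hand":0.8},{"twist":[0,0,-0.055],"dp":[0.66,1,-0.08],"hand":0.8},{"twist":[0,0,-0.055],"dp":[0.43,1,-0.07],"hand":0.8},{"twist":[0,0,-0.055],"dp":[0.24,1,-0.07],"hand":0.8},{"twist":[0,0,-0.055],"dp":[0.06,1,-0.06],"hand":0.8},{"twist":[0,0,-0.055],"dp":[-0.11,1,-0.07],"hand":0.8},{"twist":[0,0,-0.055],"dp":[-0.29,1,-0.07],"hand":0.8},{"twist":[0,0,-0.012],"dp":[-0.49,1,-0.07],"hand":0.8}]
[{"twist":[0,0,0],"dp":[-0.54,1,-0.07],"hand":0.8},{"twist":[0,0,0],"dp":[-0.54,1,-0.07],"hand":0.8},{"twist":[0,0,0],"dp":[-0.54,1,-0.08],"hand":0.8},{"twist":[0,0,0],"dp":[-0.27,0.5,-0.04],"hand":0.8}]
14 [ 599.9 -240.   120.1] 158.5
```

Emit:
send_rows(
  motion=[
    {"twist": [0, 0, 0], "dp": [0, 0, -1], "hand": 0.8},
    {"twist": [0, 0, 0], "dp": [0, 0, -1], "hand": 0.8},
    {"twist": [0, 0, 0], "dp": [0, 0, -1], "hand": 0.8},
    {"twist": [0, 0, -0.055], "dp": [0.66, 1, -0.3], "hand": 0.8},
    {"twist": [0, 0, -0.055], "dp": [0.43, 1, 0], "hand": 0.8},
    {"twist": [0, 0, -0.055], "dp": [0.24, 1, 0], "hand": 1},
    {"twist": [0, 0, -0.055], "dp": [0.06, 1, 0], "hand": 1},
    {"twist": [0, 0, -0.055], "dp": [-0.1, 1, 0], "hand": 1},
    {"twist": [0, 0, -0.055], "dp": [-0.3, 1, 0], "hand": 1},
    {"twist": [0, 0, -0.012], "dp": [-0.5, 1, 0], "hand": 1},
  ],
)

```text
clock: 21.2
tcp_pos: [0.5444, -0.2868, 0.1133]
tcp_rot: [0.0, 0.187, 0.982, -0.0]
force: [1.1, -0.5, 0.0]
width: 0.0853
grip_force: 0.0
```

Emit:
send_rows(
  motion=[
    {"twist": [0, 0, 0], "dp": [-0.55, 1, 0], "hand": 1},
    {"twist": [0, 0, 0], "dp": [-0.55, 1, 0], "hand": 1},
    {"twist": [0, 0, 0], "dp": [-0.55, 1, 0], "hand": 1},
  ],
)

```text
clock: 21.58
tcp_pos: [0.5975, -0.2423, 0.113]
tcp_rot: [0.0, 0.187, 0.982, -0.0]
force: [-0.8, -0.2, -0.7]
width: 0.0852
grip_force: 0.0
```

```bash
python3 - <<'E'
from h import *
np.set_printoptions(precision=1,suppress=True)
p,psi,o=pose(); print(o['clock'],p*1000,psi,o['width'])
c,im=snap('top','t6.png')
for i,s,m in comps(im,True,60):
    if s[1]>60: f=fit(c,m,.015); print(s,*[np.array(x) for x in f])
plan([(643,-208,70,158.5),(643,-208,24,158.5)],1)
E
```

```text
21.575 [ 597.5 -242.3  113. ] 158.41355149049394 0.08519864667651368
[ 328  141  111  189 2457] [ 463.4 -302.1] [489.3 138.8] 18.31771469116211 [ 507.7 -322.7] -157.93594793013497 2457
[373 206   7  24  61] [ 514.6 -301.4] [59.2  8.7] 6.2276740074157715 [ 517.1 -301.3] -172.40655950564255 61
[428 330  31  54 691] [ 167.6 -437.2] [130.4  40.6] 18.191001892089844 [ 165.2 -438.3] -163.68382297097648 691
[{"twist":[0,0,0.001],"dp":[-0.65,1,0.98],"hand":1},{"twist":[0,0,-0],"dp":[-0.64,1,0.97],"hand":1},{"twist":[0,0,-0],"dp":[-0.14,0.22,0.22],"hand":1},{"twist":[0,0,-0],"dp":[0,0,1],"hand":1},{"twist":[0,0,-0],"dp":[0,0,1],"hand":1},{"twist":[0,0,-0],"dp":[0,0,0.3],"hand":1}]
6 [ 642.9 -208.    24. ] 158.5
```

Emit:
send_rows(
  motion=[
    {"twist": [0, 0, 0], "dp": [-0.65, 1, 0.9], "hand": 1},
    {"twist": [0, 0, 0], "dp": [-0.65, 1, 1], "hand": 1},
    {"twist": [0, 0, 0], "dp": [0, 0.1, 1], "hand": 1},
    {"twist": [0, 0, 0], "dp": [0, 0, 1], "hand": 1},
    {"twist": [0, 0, 0], "dp": [0, 0, 0.55], "hand": 1},
    {"twist": [0, 0, 0], "dp": [0, 0, 0], "hand": 0},
    {"twist": [0, 0, 0], "dp": [0, 0, 0], "hand": 0},
    {"twist": [0, 0, 0], "dp": [0, 0, 0], "hand": 0},
    {"twist": [0, 0, 0], "dp": [0, 0, 0], "hand": 0},
  ],
)

```text
clock: 22.75
tcp_pos: [0.6368, -0.2136, 0.0244]
tcp_rot: [0.001, 0.186, 0.983, -0.0]
force: [0.3, -0.3, 7.8]
width: 0.025
grip_force: 51.4
```

```bash
python3 - <<'E'
from h import *
np.set_printoptions(precision=1,suppress=True)
p,psi,o=pose(); print(o['clock'],p*1000,psi,o['width'],o['grip_force'],o['force'])
plan([(635,-170,70,158.5),(560,150,190,179),(440,400,190,179),(433,424,150,179),(433,424,32,179)],0)
E
```

```text
22.75 [ 636.8 -213.6   24.4] 158.54446145522505 0.025030603210347942 51.36729061603546 [ 0.3 -0.3  7.8]
[{"twist":[0,0,0],"dp":[0.39,0.87,-1],"hand":0},{"twist":[0,0,0],"dp":[0.38,0.88,-1],"hand":0},{"twist":[0,0,0],"dp":[0.11,0.24,-0.28],"hand":0},{"twist":[0,0,-0.055],"dp":[0.69,1,-0.44],"hand":0},{"twist":[0,0,-0.055],"dp":[0.46,1,-0.4],"hand":0},{"twist":[0,0,-0.004],"dp":[0.27,1,-0.38],"hand":0},{"twist":[0,0,0],"dp":[0.25,1,-0.38],"hand":0},{"twist":[0,0,0],"dp":[0.25,1,-0.38],"hand":0},{"twist":[0,0,0],"dp":[0.25,1,-0.38],"hand":0},{"twist":[0,0,0],"dp":[0.25,1,-0.38],"hand":0}]
[{"twist":[0,0,0],"dp":[0.25,1,-0.38],"hand":0},{"twist":[0,0,0],"dp":[0.25,1,-0.37],"hand":0},{"twist":[0,0,0],"dp":[0.25,1,-0.38],"hand":0},{"twist":[0,0,0],"dp":[0.25,1,-0.37],"hand":0},{"twist":[0,0,0],"dp":[0.25,1,-0.38],"hand":0},{"twist":[0,0,0],"dp":[0.25,1,-0.37],"hand":0},{"twist":[0,0,0],"dp":[0.26,1,-0.38],"hand":0},{"twist":[0,0,0],"dp":[0.25,1,-0.37],"hand":0},{"twist":[0,0,0],"dp":[0.18,0.69,-0.26],"hand":0},{"twist":[0,0,0],"dp":[0.5,1,0],"hand":0}]
[{"twist":[0,0,0],"dp":[0.5,1,0],"hand":0},{"twist":[0,0,0],"dp":[0.5,1,0],"hand":0},{"twist":[0,0,0],"dp":[0.5,1,0],"hand":0},{"twist":[0,0,0],"dp":[0.5,1,0],"hand":0},{"twist":[0,0,0],"dp":[0.5,1,0],"hand":0},{"twist":[0,0,0],"dp":[0.5,1,0],"hand":0},{"twist":[0,0,0],"dp":[0.5,1,0],"hand":0},{"twist":[0,0,0],"dp":[0.5,1,0],"hand":0},{"twist":[0,0,0],"dp":[0.5,1,0],"hand":0},{"twist":[0,0,0],"dp":[0.5,1,0],"hand":0}]
[{"twist":[0,0,0],"dp":[0.5,1,0],"hand":0},{"twist":[0,0,0],"dp":[0.2,0.4,0],"hand":0},{"twist":[0,0,0],"dp":[0.19,0.6,1],"hand":0},{"twist":[0,0,0],"dp":[0.18,0.6,1],"hand":0},{"twist":[0,0,0],"dp":[0,0,1],"hand":0},{"twist":[0,0,0],"dp":[0,0,1],"hand":0},{"twist":[0,0,0],"dp":[0,0,1],"hand":0},{"twist":[0,0,0],"dp":[0,0,1],"hand":0},{"twist":[0,0,0],"dp":[0,0,1],"hand":0},{"twist":[0,0,0],"dp":[0,0,0.9],"hand":0}]
40 [433.1 424.1  32. ] 179.1
```

Emit:
send_rows(
  motion=[
    {"twist": [0, 0, 0], "dp": [0.1, 0.4, -1], "hand": 0},
    {"twist": [0, 0, 0], "dp": [0.4, 0.9, -1], "hand": 0},
    {"twist": [0, 0, 0], "dp": [0.5, 1, -1], "hand": 0},
    {"twist": [0, 0, -0.055], "dp": [0.7, 1, -1], "hand": 0},
    {"twist": [0, 0, -0.055], "dp": [0.45, 1, -1], "hand": 0},
    {"twist": [0, 0, -0.004], "dp": [0.3, 1, -1], "hand": 0},
    {"twist": [0, 0, 0], "dp": [0.25, 1, -1], "hand": 0},
    {"twist": [0, 0, 0], "dp": [0.25, 1, -1], "hand": 0},
    {"twist": [0, 0, 0], "dp": [0.25, 1, -0.4], "hand": 0},
    {"twist": [0, 0, 0], "dp": [0.25, 1, 0], "hand": 0},
  ],
)

```text
clock: 24.0
tcp_pos: [0.5995, -0.0164, 0.1918]
tcp_rot: [0.0, 0.008, 1.0, -0.0]
force: [-0.1, -0.6, -0.9]
width: 0.0253
grip_force: 50.0
```

Emit:
send_rows(
  motion=[
    {"twist": [0, 0, 0], "dp": [0.3, 1, 0], "hand": 0},
    {"twist": [0, 0, 0], "dp": [0.3, 1, 0], "hand": 0},
    {"twist": [0, 0, 0], "dp": [0.3, 1, 0], "hand": 0},
    {"twist": [0, 0, 0], "dp": [0.3, 1, 0], "hand": 0},
    {"twist": [0, 0, 0], "dp": [0.3, 1, 0], "hand": 0},
    {"twist": [0, 0, 0], "dp": [0.3, 1, 0], "hand": 0},
    {"twist": [0, 0, 0], "dp": [0.3, 1, 0], "hand": 0},
    {"twist": [0, 0, 0], "dp": [0.3, 1, 0], "hand": 0},
    {"twist": [0, 0, 0], "dp": [0.3, 1, 0], "hand": 0},
    {"twist": [0, 0, 0], "dp": [0.3, 1, 0], "hand": 0},
  ],
)

```text
clock: 25.25
tcp_pos: [0.5425, 0.1846, 0.1913]
tcp_rot: [0.0, 0.008, 1.0, -0.0]
force: [-0.1, -0.1, -0.8]
width: 0.0251
grip_force: 50.0
```

```bash
python3 - <<'E'
from h import *
np.set_printoptions(precision=1,suppress=True)
p,psi,o=pose(); print(o['clock'],p*1000,psi,o['width'],o['grip_force'],o['force'])
plan([(429,405,190,179),(429,424,150,179),(429,424,32,179)],0)
E
```

```text
25.25 [542.5 184.6 191.3] 179.07095294271383 0.02510450693200773 50.013113021850586 [-0.1 -0.1 -0.8]
[{"twist":[0,0,0],"dp":[0.54,1,0.01],"hand":0},{"twist":[0,0,0],"dp":[0.54,1,0.01],"hand":0},{"twist":[0,0,0],"dp":[0.53,1,0],"hand":0},{"twist":[0,0,0],"dp":[0.54,1,0.01],"hand":0},{"twist":[0,0,0],"dp":[0.53,1,0],"hand":0},{"twist":[0,0,0],"dp":[0.54,1,0.01],"hand":0},{"twist":[0,0,0],"dp":[0.53,1,0],"hand":0},{"twist":[0,0,0],"dp":[0.54,1,0.01],"hand":0},{"twist":[0,0,0],"dp":[0.53,1,0],"hand":0},{"twist":[0,0,0],"dp":[0.54,1,0.01],"hand":0}]
[{"twist":[0,0,0],"dp":[0.49,0.92,0],"hand":0},{"twist":[0,0,0],"dp":[0.01,0.48,1],"hand":0},{"twist":[0,0,0],"dp":[0.01,0.47,1],"hand":0},{"twist":[0,0,0],"dp":[0,0,1],"hand":0},{"twist":[0,0,0],"dp":[0,0,1],"hand":0},{"twist":[0,0,0],"dp":[0,0,1],"hand":0},{"twist":[0,0,0],"dp":[0,0,1],"hand":0},{"twist":[0,0,0],"dp":[0,0,1],"hand":0},{"twist":[0,0,0],"dp":[0,0,0.9],"hand":0}]
19 [429.  423.9  32.1] 179.1
```

Emit:
send_rows(
  motion=[
    {"twist": [0, 0, 0], "dp": [0.54, 1, 0], "hand": 0},
    {"twist": [0, 0, 0], "dp": [0.54, 1, 0], "hand": 0},
    {"twist": [0, 0, 0], "dp": [0.54, 1, 0], "hand": 0},
    {"twist": [0, 0, 0], "dp": [0.54, 1, 0], "hand": 0},
    {"twist": [0, 0, 0], "dp": [0.54, 1, 0], "hand": 0},
    {"twist": [0, 0, 0], "dp": [0.54, 1, 0.5], "hand": 0},
    {"twist": [0, 0, 0], "dp": [0.54, 1, 0.5], "hand": 0},
    {"twist": [0, 0, 0], "dp": [0.54, 1, 0.5], "hand": 0},
    {"twist": [0, 0, 0], "dp": [0.54, 1, 1], "hand": 0},
    {"twist": [0, 0, 0], "dp": [0.54, 1, 1], "hand": 0},
  ],
)

```text
clock: 26.5
tcp_pos: [0.4376, 0.3863, 0.1207]
tcp_rot: [0.0, 0.008, 1.0, 0.0]
force: [0.7, -0.9, -0.8]
width: 0.025
grip_force: 50.0
```

```bash
python3 - <<'E'
from h import *
np.set_printoptions(precision=1,suppress=True)
c=cam('top'); q=np.array([(115,309),(204,309),(199,456),(108,456)])/1.5625
T=np.array([ray(c,x,.028)[:2]*1000 for x in q]); print(T,T.mean(0))
p,psi,o=pose(); print(o['clock'],p*1000,psi,o['width'],o['grip_force'],o['force'])
plan([(429,424,90,179),(429,424,32,179)],0)
E
```

```text
[[582.8 469. ]
 [579.1 321.9]
 [343.7 327.1]
 [346.6 473.7]] [463.  397.9]
26.5 [437.6 386.3 120.7] 179.05443656722503 0.025031039217961775 50.01261591911316 [ 0.7 -0.9 -0.8]
[{"twist":[0,0,0],"dp":[0.24,1,0.82],"hand":0},{"twist":[0,0,0],"dp":[0.22,0.88,0.72],"hand":0},{"twist":[0,0,0],"dp":[0,0,1],"hand":0},{"twist":[0,0,0],"dp":[0,0,1],"hand":0},{"twist":[0,0,0],"dp":[0,0,0.9],"hand":0}]
5 [429.  424.   31.9] 179.1
```

Emit:
send_rows(
  motion=[
    {"twist": [0, 0, 0], "dp": [0.3, 1, 0.8], "hand": 0},
    {"twist": [0, 0, 0], "dp": [0.2, 0.9, 0.7], "hand": 0},
    {"twist": [0, 0, 0], "dp": [0, 0, 1], "hand": 0},
    {"twist": [0, 0, 0], "dp": [0, 0, 1], "hand": 0},
    {"twist": [0, 0, 0], "dp": [0, 0, 0.9], "hand": 0},
    {"twist": [0, 0, 0], "dp": [0, 0, 0], "hand": 0},
    {"twist": [0, 0, 0], "dp": [0, 0, 0], "hand": 0.5},
    {"twist": [0, 0, 0], "dp": [0, 0, 0], "hand": 0.5},
    {"twist": [0, 0, 0], "dp": [0, 0, -0.7], "hand": 0.5},
    {"twist": [0, 0, 0], "dp": [0, 0, -1], "hand": 0.5},
  ],
)

```text
clock: 27.75
tcp_pos: [0.4288, 0.4233, 0.0687]
tcp_rot: [0.0, 0.008, 1.0, 0.0]
force: [0.7, 1.6, 0.4]
width: 0.0427
grip_force: 0.0
```

```bash
python3 - <<'E'
from h import *
np.set_printoptions(precision=1,suppress=True)
p,psi,o=pose(); print(o['clock'],p*1000,psi,o['width'],o['force'])
plan([(435,290,190,179),(476,-130,190,196),(476,-165,150,196)],1)
E
```

```text
27.75 [428.8 423.3  68.7] 179.0772372081991 0.042712819323016335 [0.7 1.6 0.4]
[{"twist":[0,0,0],"dp":[-0.06,-1,-0.91],"hand":1},{"twist":[0,0,0],"dp":[-0.06,-1,-0.91],"hand":1},{"twist":[0,0,0],"dp":[-0.06,-1,-0.91],"hand":1},{"twist":[0,0,0],"dp":[-0.06,-1,-0.91],"hand":1},{"twist":[0,0,0],"dp":[-0.07,-1,-0.91],"hand":1},{"twist":[0,0,0],"dp":[-0.06,-1,-0.91],"hand":1},{"twist":[0,0,0],"dp":[-0.05,-0.66,-0.61],"hand":1},{"twist":[0,0,-0.055],"dp":[-0.11,-1,0],"hand":1},{"twist":[0,0,-0.039],"dp":[0.06,-1,0],"hand":1},{"twist":[0,0,-0],"dp":[0.18,-1,0],"hand":1}]
[{"twist":[0,0,-0],"dp":[0.18,-1,0],"hand":1},{"twist":[0,0,-0],"dp":[0.18,-1,0],"hand":1},{"twist":[0,0,-0],"dp":[0.18,-1,0],"hand":1},{"twist":[0,0,-0],"dp":[0.18,-1,0],"hand":1},{"twist":[0,0,-0],"dp":[0.19,-1,0],"hand":1},{"twist":[0,0,-0],"dp":[0.18,-1,0],"hand":1},{"twist":[0,0,-0],"dp":[0.19,-1,0],"hand":1},{"twist":[0,0,-0],"dp":[0.18,-1,0],"hand":1},{"twist":[0,0,-0],"dp":[0.19,-1,0],"hand":1},{"twist":[0,0,-0],"dp":[0.18,-1,0],"hand":1}]
[{"twist":[0,0,-0],"dp":[0.19,-1,0],"hand":1},{"twist":[0,0,-0],"dp":[0.18,-1,0],"hand":1},{"twist":[0,0,-0],"dp":[0.19,-1,0],"hand":1},{"twist":[0,0,-0],"dp":[0.18,-1,0],"hand":1},{"twist":[0,0,-0],"dp":[0.19,-1,0],"hand":1},{"twist":[0,0,-0],"dp":[0.18,-1,0],"hand":1},{"twist":[0,0,-0],"dp":[0.19,-1,0],"hand":1},{"twist":[0,0,-0],"dp":[0.14,-0.78,0],"hand":1},{"twist":[0,0,-0],"dp":[0.24,-0.84,1],"hand":1},{"twist":[0,0,-0],"dp":[0.24,-0.84,1],"hand":1}]
30 [ 476.1 -165.   150.1] 196.0
```

Emit:
send_rows(
  motion=[
    {"twist": [0, 0, 0], "dp": [0, -0.9, -1], "hand": 0.6},
    {"twist": [0, 0, 0], "dp": [-0.1, -1, -1], "hand": 0.8},
    {"twist": [0, 0, 0], "dp": [-0.1, -1, -1], "hand": 1},
    {"twist": [0, 0, 0], "dp": [-0.1, -1, -1], "hand": 1},
    {"twist": [0, 0, 0], "dp": [-0.1, -1, -1], "hand": 1},
    {"twist": [0, 0, 0], "dp": [-0.1, -1, -1], "hand": 1},
    {"twist": [0, 0, 0], "dp": [-0.1, -1, 0], "hand": 1},
    {"twist": [0, 0, -0.055], "dp": [-0.1, -1, 0], "hand": 1},
    {"twist": [0, 0, -0.04], "dp": [0.05, -1, 0], "hand": 1},
    {"twist": [0, 0, 0], "dp": [0.2, -1, 0], "hand": 1},
  ],
)

```text
clock: 29.0
tcp_pos: [0.4443, 0.2243, 0.1887]
tcp_rot: [0.001, -0.141, 0.99, -0.0]
force: [0.2, 0.9, -1.3]
width: 0.0856
grip_force: 0.0
```

Emit:
send_rows(
  motion=[
    {"twist": [0, 0, 0], "dp": [0.2, -1, 0], "hand": 1},
    {"twist": [0, 0, 0], "dp": [0.2, -1, 0], "hand": 1},
    {"twist": [0, 0, 0], "dp": [0.2, -1, 0], "hand": 1},
    {"twist": [0, 0, 0], "dp": [0.2, -1, 0], "hand": 1},
    {"twist": [0, 0, 0], "dp": [0.2, -1, 0], "hand": 1},
    {"twist": [0, 0, 0], "dp": [0.2, -1, 0], "hand": 1},
    {"twist": [0, 0, 0], "dp": [0.2, -1, 0], "hand": 1},
    {"twist": [0, 0, 0], "dp": [0.2, -1, 0], "hand": 1},
    {"twist": [0, 0, 0], "dp": [0.2, -1, 0.3], "hand": 1},
    {"twist": [0, 0, 0], "dp": [0.2, -1, 0.3], "hand": 1},
  ],
)

```text
clock: 30.25
tcp_pos: [0.4615, 0.0204, 0.1755]
tcp_rot: [0.0, -0.141, 0.99, -0.0]
force: [-0.7, 0.0, -0.6]
width: 0.0853
grip_force: 0.0
```

Emit:
send_rows(
  motion=[
    {"twist": [0, 0, 0], "dp": [0.2, -1, 0.5], "hand": 1},
    {"twist": [0, 0, 0], "dp": [0.2, -1, 0.5], "hand": 1},
    {"twist": [0, 0, 0], "dp": [0.2, -1, 0.5], "hand": 1},
    {"twist": [0, 0, 0], "dp": [0.2, -1, 0.5], "hand": 1},
    {"twist": [0, 0, 0], "dp": [0.2, -1, 0.5], "hand": 1},
    {"twist": [0, 0, 0], "dp": [0.2, -1, 0.5], "hand": 1},
  ],
)

```text
clock: 31.0
tcp_pos: [0.4718, -0.1018, 0.1145]
tcp_rot: [-0.0, -0.141, 0.99, 0.0]
force: [0.3, 0.6, 0.7]
width: 0.0853
grip_force: 0.0
```

```bash
python3 - <<'E'
from h import *
np.set_printoptions(precision=1,suppress=True)
p,psi,o=pose(); print(o['clock'],p*1000,psi,o['width'],o['force'],o['qpos'][6])
plan([(476,-179,60,196),(476,-179,25,196)],1)
E
```

```text
31.0 [ 471.8 -101.8  114.5] -163.82945280737093 0.08527441578306523 [0.3 0.6 0.7] 1.4624888178217539
[{"twist":[0,0,0.001],"dp":[0.23,-1,0.72],"hand":1},{"twist":[0,0,-0],"dp":[0.23,-1,0.72],"hand":1},{"twist":[0,0,-0],"dp":[0.23,-1,0.73],"hand":1},{"twist":[0,0,-0],"dp":[0.18,-0.77,0.56],"hand":1},{"twist":[0,0,-0],"dp":[0,0,1],"hand":1},{"twist":[0,0,-0],"dp":[0,0,0.75],"hand":1}]
6 [ 475.9 -179.    24.9] -164.0
```

Emit:
send_rows(
  motion=[
    {"twist": [0, 0, 0], "dp": [0.23, -1, 0.7], "hand": 1},
    {"twist": [0, 0, 0], "dp": [0.23, -1, 0.7], "hand": 1},
    {"twist": [0, 0, 0], "dp": [0.23, -1, 0.7], "hand": 1},
    {"twist": [0, 0, 0], "dp": [0.15, -0.7, 0.6], "hand": 1},
    {"twist": [0, 0, 0], "dp": [0, 0, 1], "hand": 1},
    {"twist": [0, 0, 0], "dp": [0, 0, 0.7], "hand": 1},
    {"twist": [0, 0, 0], "dp": [0, 0, 0], "hand": 0},
    {"twist": [0, 0, 0], "dp": [0, 0, 0], "hand": 0},
    {"twist": [0, 0, 0], "dp": [0, 0, 0], "hand": 0},
    {"twist": [0, 0, 0], "dp": [0, 0, 0], "hand": 0},
  ],
)

```text
clock: 32.25
tcp_pos: [0.4768, -0.1764, 0.0282]
tcp_rot: [0.001, -0.141, 0.99, -0.001]
force: [-0.8, -0.0, 3.9]
width: 0.0201
grip_force: 49.0
```

```bash
python3 - <<'E'
from h import *
np.set_printoptions(precision=1,suppress=True)
p,psi,o=pose(); print(o['clock'],p*1000,psi,o['width'],o['grip_force'],o['force'])
plan([(476,-150,190,179),(470,350,190,179),(473,370,150,179)],0)
E
```

```text
32.25 [ 476.8 -176.4   28.2] -163.84032759684487 0.02014753136300807 49.024513363838196 [-0.8 -0.   3.9]
[{"twist":[0,0,0.055],"dp":[-0.04,0.16,-1],"hand":0},{"twist":[0,0,0.04],"dp":[-0.01,0.16,-1],"hand":0},{"twist":[0,0,0],"dp":[0.01,0.16,-1],"hand":0},{"twist":[0,0,0],"dp":[0.01,0.16,-1],"hand":0},{"twist":[0,0,0],"dp":[0.01,0.17,-1],"hand":0},{"twist":[0,0,0],"dp":[0,0.16,-1],"hand":0},{"twist":[0,0,0],"dp":[0.01,0.17,-1],"hand":0},{"twist":[0,0,0],"dp":[0,0.16,-1],"hand":0},{"twist":[0,0,0],"dp":[0,0.02,-0.09],"hand":0},{"twist":[0,0,0],"dp":[0.03,1,0],"hand":0}]
[{"twist":[0,0,0],"dp":[0.03,1,0],"hand":0},{"twist":[0,0,0],"dp":[0.03,1,0],"hand":0},{"twist":[0,0,0],"dp":[0.03,1,0],"hand":0},{"twist":[0,0,0],"dp":[0.03,1,0],"hand":0},{"twist":[0,0,0],"dp":[0.03,1,0],"hand":0},{"twist":[0,0,0],"dp":[0.03,1,0],"hand":0},{"twist":[0,0,0],"dp":[0.03,1,0],"hand":0},{"twist":[0,0,0],"dp":[0.03,1,0],"hand":0},{"twist":[0,0,0],"dp":[0.03,1,0],"hand":0},{"twist":[0,0,0],"dp":[0.03,1,0],"hand":0}]
[{"twist":[0,0,0],"dp":[0.03,1,0],"hand":0},{"twist":[0,0,0],"dp":[0.03,1,0],"hand":0},{"twist":[0,0,0],"dp":[0.03,1,0],"hand":0},{"twist":[0,0,0],"dp":[0.03,1,0],"hand":0},{"twist":[0,0,0],"dp":[0.03,1,0],"hand":0},{"twist":[0,0,0],"dp":[0.03,1,0],"hand":0},{"twist":[0,0,0],"dp":[0.03,1,0],"hand":0},{"twist":[0,0,0],"dp":[0.02,1,0],"hand":0},{"twist":[0,0,0],"dp":[0.03,1,0],"hand":0},{"twist":[0,0,0],"dp":[0.02,1,0],"hand":0}]
[{"twist":[0,0,0],"dp":[0.03,1,0],"hand":0},{"twist":[0,0,0],"dp":[0.02,1,0],"hand":0},{"twist":[0,0,0],"dp":[0.03,1,0],"hand":0},{"twist":[0,0,0],"dp":[0.02,0.99,0],"hand":0},{"twist":[0,0,0],"dp":[-0.07,0.5,1],"hand":0},{"twist":[0,0,0],"dp":[-0.06,0.5,1],"hand":0}]
36 [473. 370. 150.] -180.9
```

Emit:
send_rows(
  motion=[
    {"twist": [0, 0, 0], "dp": [0, 0.1, -1], "hand": 0},
    {"twist": [0, 0, 0.055], "dp": [-0.2, 1, -1], "hand": 0},
    {"twist": [0, 0, 0.04], "dp": [-0.05, 1, -1], "hand": 0},
    {"twist": [0, 0, 0], "dp": [0, 1, -1], "hand": 0},
    {"twist": [0, 0, 0], "dp": [0, 1, -1], "hand": 0},
    {"twist": [0, 0, 0], "dp": [0, 1, -1], "hand": 0},
    {"twist": [0, 0, 0], "dp": [0, 1, -1], "hand": 0},
    {"twist": [0, 0, 0], "dp": [0, 1, -1], "hand": 0},
    {"twist": [0, 0, 0], "dp": [0, 1, 0], "hand": 0},
    {"twist": [0, 0, 0], "dp": [0, 1, 0], "hand": 0},
  ],
  squeeze=70,
)

```text
clock: 33.5
tcp_pos: [0.4751, 0.0072, 0.1883]
tcp_rot: [0.0, 0.008, 1.0, -0.0]
force: [0.5, -0.3, 0.1]
width: 0.0192
grip_force: 68.8
```

Emit:
send_rows(
  motion=[
    {"twist": [0, 0, 0], "dp": [0.03, 1, 0], "hand": 0},
    {"twist": [0, 0, 0], "dp": [0.03, 1, 0], "hand": 0},
    {"twist": [0, 0, 0], "dp": [0.03, 1, 0], "hand": 0},
    {"twist": [0, 0, 0], "dp": [0.03, 1, 0], "hand": 0},
    {"twist": [0, 0, 0], "dp": [0.03, 1, 0], "hand": 0},
    {"twist": [0, 0, 0], "dp": [0.03, 1, 0], "hand": 0},
    {"twist": [0, 0, 0], "dp": [0.03, 1, 0], "hand": 0},
    {"twist": [0, 0, 0], "dp": [0.03, 1, 0], "hand": 0},
    {"twist": [0, 0, 0], "dp": [0.03, 1, 0], "hand": 0},
    {"twist": [0, 0, 0], "dp": [0.03, 1, 0], "hand": 0},
  ],
)

```text
clock: 34.75
tcp_pos: [0.4719, 0.2074, 0.1879]
tcp_rot: [-0.0, 0.008, 1.0, 0.0]
force: [0.2, 0.4, -2.0]
width: 0.0193
grip_force: 68.8
```

Emit:
send_rows(
  motion=[
    {"twist": [0, 0, 0], "dp": [0, 1, 0], "hand": 0},
    {"twist": [0, 0, 0], "dp": [0, 1, 0], "hand": 0},
    {"twist": [0, 0, 0], "dp": [0, 1, 0], "hand": 0},
    {"twist": [0, 0, 0], "dp": [0, 1, 0], "hand": 0},
    {"twist": [0, 0, 0], "dp": [0, 1, 0.3], "hand": 0},
  ],
)

```text
clock: 35.38
tcp_pos: [0.4737, 0.3075, 0.1822]
tcp_rot: [0.0, 0.008, 1.0, 0.0]
force: [0.1, -0.1, -1.3]
width: 0.0193
grip_force: 68.8
```

```bash
python3 - <<'E'
from h import *
np.set_printoptions(precision=1,suppress=True)
p,psi,o=pose(); print(o['clock'],p*1000,psi,o['width'],o['grip_force'],o['force'])
c,im=snap('top','t7.png')
plan([(473,370,150,179),(473,370,35,179)],0)
E
```

```text
35.375 [473.7 307.5 182.2] 179.06885822321772 0.019265223612408646 68.78012180328369 [ 0.1 -0.1 -1.3]
[{"twist":[0,0,0.001],"dp":[0.01,1,0.53],"hand":0},{"twist":[0,0,0],"dp":[0.01,1,0.53],"hand":0},{"twist":[0,0,0],"dp":[0.01,0.99,0.52],"hand":0},{"twist":[0,0,0],"dp":[0,0,1],"hand":0},{"twist":[0,0,0],"dp":[0,0,1],"hand":0},{"twist":[0,0,0],"dp":[0,0,1],"hand":0},{"twist":[0,0,0],"dp":[0,0,1],"hand":0},{"twist":[0,0,0],"dp":[0,0,1],"hand":0},{"twist":[0,0,0],"dp":[0,0,0.75],"hand":0}]
9 [473.1 370.   35. ] 179.0
```

Emit:
send_rows(
  motion=[
    {"twist": [0, 0, 0], "dp": [0, 1, 0.8], "hand": 0},
    {"twist": [0, 0, 0], "dp": [0, 1, 1], "hand": 0},
    {"twist": [0, 0, 0], "dp": [0, 1, 1], "hand": 0},
    {"twist": [0, 0, 0], "dp": [0, 0, 1], "hand": 0},
    {"twist": [0, 0, 0], "dp": [0, 0, 1], "hand": 0},
    {"twist": [0, 0, 0], "dp": [0, 0, 1], "hand": 0},
    {"twist": [0, 0, 0], "dp": [0, 0, 1], "hand": 0},
    {"twist": [0, 0, 0], "dp": [0, 0, 0.4], "hand": 0},
    {"twist": [0, 0, 0], "dp": [0, 0, 0], "hand": 0},
  ],
)

```text
clock: 36.55
tcp_pos: [0.4746, 0.3659, 0.0367]
tcp_rot: [-0.0, 0.008, 1.0, -0.0]
force: [-0.4, -0.3, -0.6]
width: 0.0193
grip_force: 68.8
```

```bash
python3 - <<'E'
from h import *
np.set_printoptions(precision=1,suppress=True)
p,psi,o=pose(); print(o['clock'],p*1000,psi,o['width'],o['grip_force'],o['force'])
# scraper from first top picture
im=cv2.imread('pics/top0.png')[:,:,::-1]; c=cam('top')
sub=im.astype(int); g=sub[:,:,1]-np.maximum(sub[:,:,0],sub[:,:,2])
m=np.zeros(g.shape,bool); m[220:284,238:276]=g[220:284,238:276]<16
f=fit(c,m,.012); print(*[np.array(x) for x in f])
cv2.imwrite('pics/scr.png',cv2.resize(im[215:290,225:290,::-1],None,fx=8,fy=8,interpolation=cv2.INTER_CUBIC))
E
```

```text
36.55 [474.6 365.9  36.7] 179.0676988030493 0.019313431835331473 68.8106918334961 [-0.4 -0.3 -0.6]
[434.7   1.8] [147.6  41.9] 17.117319107055664 [448.2   5.5] -162.39852928912856 684
```

Emit:
send_rows(
  motion=[
    {"twist": [0, 0, 0], "dp": [0, 0, 0.15], "hand": 0},
    {"twist": [0, 0, 0], "dp": [0, 0, 0], "hand": 0.45},
    {"twist": [0, 0, 0], "dp": [0, 0, 0], "hand": 0.45},
    {"twist": [0, 0, 0], "dp": [0, 0, -0.7], "hand": 0.45},
    {"twist": [0, 0, 0], "dp": [0, 0, -1], "hand": 0.45},
  ],
)

```text
clock: 37.17
tcp_pos: [0.4747, 0.3659, 0.0694]
tcp_rot: [-0.0, 0.008, 1.0, -0.0]
force: [0.6, 0.0, -0.4]
width: 0.0383
grip_force: 0.0
```

```bash
python3 - <<'E'
from h import *
np.set_printoptions(precision=1,suppress=True)
p,psi,o=pose(); print(o['clock'],p*1000,psi,o['width'],o['grip_force'],o['force'])
plan([(470,270,190,179-55),(420,80,190,17.3),(405,0,130,17.3)],1)
E
```

```text
37.175 [474.7 365.9  69.4] 179.0720654350123 0.03834147799913066 0.0 [ 0.6  0.  -0.4]
[{"twist":[0,0,0.055],"dp":[0.03,-0.8,-1],"hand":1},{"twist":[0,0,0.055],"dp":[-0.11,-0.79,-1],"hand":1},{"twist":[0,0,0.055],"dp":[-0.25,-0.76,-1],"hand":1},{"twist":[0,0,0.055],"dp":[-0.37,-0.7,-1],"hand":1},{"twist":[0,0,0.055],"dp":[-0.48,-0.63,-1],"hand":1},{"twist":[0,0,0.031],"dp":[-0.59,-0.53,-1],"hand":1},{"twist":[0,0,-0],"dp":[-0.02,-0.02,-0.03],"hand":1},{"twist":[0,0,0.055],"dp":[-0.88,-1,0],"hand":1},{"twist":[0,0,0.055],"dp":[-1,-0.81,0],"hand":1},{"twist":[0,0,0.055],"dp":[-1,-0.55,0],"hand":1}]
[{"twist":[0,0,0.055],"dp":[-1,-0.34,0],"hand":1},{"twist":[0,0,0.055],"dp":[-1,-0.16,0],"hand":1},{"twist":[0,0,0.055],"dp":[-1,0.01,0],"hand":1},{"twist":[0,0,0.055],"dp":[-1,0.19,0],"hand":1},{"twist":[0,0,0.055],"dp":[-1,0.37,0],"hand":1},{"twist":[0,0,0.055],"dp":[-0.78,0.46,0],"hand":1},{"twist":[0,0,0.055],"dp":[0,0,0],"hand":1},{"twist":[0,0,0.043],"dp":[0,0,0],"hand":1},{"twist":[0,0,-0],"dp":[-0.53,1,0.83],"hand":1},{"twist":[0,0,-0],"dp":[-0.53,1,0.83],"hand":1}]
[{"twist":[0,0,-0],"dp":[-0.53,1,0.84],"hand":1},{"twist":[0,0,-0],"dp":[-0.31,0.6,0.5],"hand":1}]
22 [405.   0. 130.] 17.3
```

Emit:
send_rows(
  motion=[
    {"twist": [0, 0, 0], "dp": [0, -0.4, -1], "hand": 0.6},
    {"twist": [0, 0, 0.055], "dp": [0, -0.8, -1], "hand": 1},
    {"twist": [0, 0, 0.055], "dp": [-0.1, -0.8, -1], "hand": 1},
    {"twist": [0, 0, 0.055], "dp": [-0.25, -0.75, -1], "hand": 1},
    {"twist": [0, 0, 0.055], "dp": [-0.35, -0.7, -1], "hand": 1},
    {"twist": [0, 0, 0.055], "dp": [-0.5, -0.65, -1], "hand": 1},
    {"twist": [0, 0, 0.031], "dp": [-0.6, -0.55, 0], "hand": 1},
    {"twist": [0, 0, 0.055], "dp": [-0.9, -1, 0], "hand": 1},
    {"twist": [0, 0, 0.055], "dp": [-1, -0.8, 0], "hand": 1},
    {"twist": [0, 0, 0.055], "dp": [-1, -0.55, 0], "hand": 1},
  ],
)

```text
clock: 38.42
tcp_pos: [0.4509, 0.1876, 0.1896]
tcp_rot: [0.0, 0.682, 0.731, 0.0]
force: [-0.0, 0.5, 0.4]
width: 0.0856
grip_force: 0.0
```

Emit:
send_rows(
  motion=[
    {"twist": [0, 0, 0.055], "dp": [-1, -0.35, 0], "hand": 1},
    {"twist": [0, 0, 0.055], "dp": [-1, -0.15, 0], "hand": 1},
    {"twist": [0, 0, 0.055], "dp": [-1, 0, 0], "hand": 1},
    {"twist": [0, 0, 0.055], "dp": [-1, 0.2, 0], "hand": 1},
    {"twist": [0, 0, 0.055], "dp": [-1, 0.35, 0], "hand": 1},
    {"twist": [0, 0, 0.055], "dp": [-0.9, 0.5, 0], "hand": 1},
    {"twist": [0, 0, 0.055], "dp": [-0.8, 0.8, 0], "hand": 1},
    {"twist": [0, 0, 0.043], "dp": [-0.65, 1, 0.5], "hand": 1},
    {"twist": [0, 0, 0], "dp": [-0.5, 1, 0.8], "hand": 1},
    {"twist": [0, 0, 0], "dp": [-0.5, 1, 0.8], "hand": 1},
  ],
)

```text
clock: 39.67
tcp_pos: [0.4043, -0.0211, 0.1471]
tcp_rot: [0.0, 0.989, 0.15, 0.001]
force: [0.8, -0.9, -0.7]
width: 0.0854
grip_force: 0.0
```

```bash
python3 - <<'E'
from h import *
np.set_printoptions(precision=1,suppress=True)
p,psi,o=pose(); print(o['clock'],p*1000,psi,o['width'],o['force'])
c,im=snap('wrist','w8.png')
ct,it=snap('top','t8.png')
cv2.imwrite('pics/v8.png',np.hstack([cv2.resize(im,(448,336)),cv2.resize(it[100:300,30:240],(352,336))])[:,:,::-1])
plan([(414,-5,70,17.3),(414,-5,23,17.3)],1)
E
```

```text
39.675 [404.3 -21.1 147.1] 17.238597192226713 0.08539478348092805 [ 0.8 -0.9 -0.7]
[{"twist":[0,0,-0.001],"dp":[0.21,-0.17,1],"hand":1},{"twist":[0,0,-0],"dp":[0.21,-0.18,1],"hand":1},{"twist":[0,0,-0],"dp":[0.21,-0.17,1],"hand":1},{"twist":[0,0,-0],"dp":[0.16,-0.14,0.8],"hand":1},{"twist":[0,0,-0],"dp":[0,0,1],"hand":1},{"twist":[0,0,-0],"dp":[0,0,1],"hand":1},{"twist":[0,0,-0],"dp":[0,0,0.35],"hand":1}]
7 [414.   -5.1  23. ] 17.2
```

View pics/v8.png

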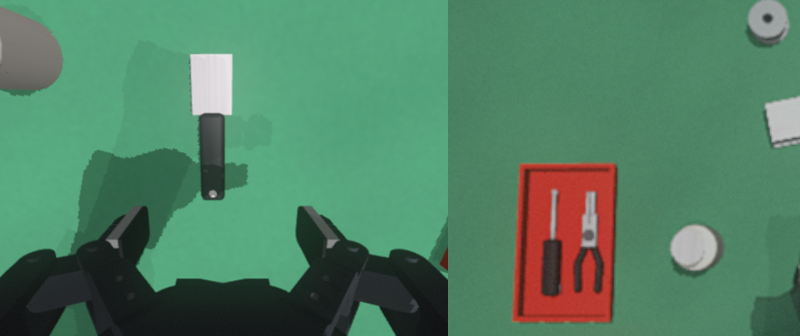

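The tray holds the screwdriver and the pliers, both wholly inside. The scraper lies along the tool's x: blade tip at about (241,62) and handle rear at (243,226) in full-size pixels.

```bash
python3 - <<'E'
from h import *
np.set_printoptions(precision=1,suppress=True)
c=cam('wrist'); im=cv2.imread('pics/w8.png')[:,:,::-1].astype(int)
bl=(im.min(2)>170); bl[:, :190]=0; bl[:,300:]=0; bl[180:]=0
f=fit(c,bl,.0105); print('blade',*[np.array(x) for x in f])
h=(im.max(2)<75)&(im[:,:,1]-np.maximum(im[:,:,0],im[:,:,2])<12); h[:, :215]=0; h[:,272:]=0; h[240:]=0;h[:115]=0
f2=fit(c,h,.014); print('handle',*[np.array(x) for x in f2])
d=f[3]-f2[3]; print(d,np.degrees(np.arctan2(d[1],d[0])))
E
```

```text
blade [476.6  11.8] [55.8 40.4] 17.002185821533203 [477.9  12.1] -163.49540542303745 3174
handle [406.1  -9.4] [91.9 24.2] 17.05736541748047 [401.2 -10.1] -159.94305254785831 1825
[76.8 22.3] 16.16568856319144
```

Emit:
send_rows(
  motion=[
    {"twist": [0, 0, 0.001], "dp": [0.2, -0.23, 1], "hand": 1},
    {"twist": [0, 0, 0], "dp": [0.2, -0.23, 1], "hand": 1},
    {"twist": [0, 0, 0], "dp": [0.2, -0.23, 1], "hand": 1},
    {"twist": [0, 0, 0], "dp": [0, 0, 1], "hand": 1},
    {"twist": [0, 0, 0], "dp": [0, 0, 1], "hand": 1},
    {"twist": [0, 0, 0], "dp": [0, 0, 0.9], "hand": 1},
    {"twist": [0, 0, 0], "dp": [0, 0, 0], "hand": 1},
  ],
)

```text
clock: 40.65
tcp_pos: [0.4117, -0.0029, 0.0284]
tcp_rot: [-0.0, 0.989, 0.149, -0.0]
force: [0.6, 0.5, -1.2]
width: 0.0855
grip_force: 0.0
```

```bash
python3 - <<'E'
from h import *
np.set_printoptions(precision=1,suppress=True)
p,psi,o=pose(); print(o['clock'],p*1000,psi,o['width'],o['force'])
plan([(411,-8,25,17)],1)
E
```

```text
40.65 [411.7  -2.9  28.4] 17.104594118244144 0.08552865566733323 [ 0.6  0.5 -1.2]
[{"twist":[0,0,0.001],"dp":[-0.11,0.23,0.17],"hand":1}]
1 [410.9  -8.   25. ] 16.9
```

Emit:
send_rows(
  motion=[
    {"twist": [0, 0, 0.001], "dp": [-0.1, 0.23, 0.16], "hand": 1},
    {"twist": [0, 0, 0], "dp": [0, 0, 0], "hand": 0},
    {"twist": [0, 0, 0], "dp": [0, 0, 0], "hand": 0},
    {"twist": [0, 0, 0], "dp": [0, 0, 0], "hand": 0},
    {"twist": [0, 0, 0], "dp": [0, 0, 0], "hand": 0},
  ],
)

```text
clock: 41.28
tcp_pos: [0.4114, -0.0086, 0.0256]
tcp_rot: [0.0, 0.989, 0.147, 0.0]
force: [-0.2, 0.2, 8.7]
width: 0.0244
grip_force: 69.1
```

```bash
python3 - <<'E'
from h import *
np.set_printoptions(precision=1,suppress=True)
p,psi,o=pose(); print(o['clock'],p*1000,psi,o['width'],o['grip_force'],o['force'])
d=np.array([432,-1.7])-p[:2]*1000; a=np.radians(17); along=d@[np.cos(a),np.sin(a)]; print('tcp is at scraper x=',-along,'y=',-(d@[-np.sin(a),np.cos(a)]))
g=np.radians(100.3); u=np.array([np.cos(g),np.sin(g)]); O=np.array([654,-4.5])
for s in (-75,-70,5): print(s, O+u*(s-along))
q=O+u*(-80-along); z0=p[2]*1000
plan([(440,-20,z0+50,30),(*q,z0+40,100.3),(*q,z0+8,100.3)],0)
E
```

```text
41.275 [411.4  -8.6  25.6] 16.899907138341643 0.02438188470799872 69.11303400993347 [-0.2  0.2  8.7]
tcp is at scraper x= -21.659446729159722 y= -0.5501440110104356
-75 [671.3 -99.6]
-70 [670.4 -94.7]
5 [657.  -20.9]
[{"twist":[0,0,-0.055],"dp":[0.48,0.38,-1],"hand":0},{"twist":[0,0,-0.018],"dp":[0.41,0.46,-1],"hand":0},{"twist":[0,0,0],"dp":[0.19,0.25,-0.5],"hand":0},{"twist":[0,0,-0.055],"dp":[0.84,1,0.05],"hand":0},{"twist":[0,0,-0.055],"dp":[0.58,1,0.05],"hand":0},{"twist":[0,0,-0.055],"dp":[0.37,1,0.04],"hand":0},{"twist":[0,0,-0.055],"dp":[0.18,1,0.04],"hand":0},{"twist":[0,0,-0.055],"dp":[0.01,1,0.04],"hand":0},{"twist":[0,0,-0.055],"dp":[-0.17,1,0.04],"hand":0},{"twist":[0,0,-0.055],"dp":[-0.35,1,0.04],"hand":0}]
[{"twist":[0,0,-0.005],"dp":[-0.57,1,0.05],"hand":0},{"twist":[0,0,-0],"dp":[-0.58,1,0.05],"hand":0},{"twist":[0,0,-0],"dp":[-0.59,1,0.05],"hand":0},{"twist":[0,0,-0],"dp":[-0.58,1,0.05],"hand":0},{"twist":[0,0,-0],"dp":[-0.06,0.09,0],"hand":0},{"twist":[0,0,-0],"dp":[0,0,1],"hand":0},{"twist":[0,0,-0],"dp":[0,0,0.6],"hand":0}]
17 [ 672.2 -104.6   33.6] 100.2
```

Emit:
send_rows(
  motion=[
    {"twist": [0, 0, 0], "dp": [0, 0, -1], "hand": 0},
    {"twist": [0, 0, -0.055], "dp": [0.6, 0.5, -1], "hand": 0},
    {"twist": [0, 0, -0.018], "dp": [0.5, 0.6, -0.5], "hand": 0},
    {"twist": [0, 0, -0.055], "dp": [0.84, 1, 0], "hand": 0},
    {"twist": [0, 0, -0.055], "dp": [0.58, 1, 0], "hand": 0},
    {"twist": [0, 0, -0.055], "dp": [0.37, 1, 0], "hand": 0},
    {"twist": [0, 0, -0.055], "dp": [0.18, 1, 0], "hand": 0},
    {"twist": [0, 0, -0.055], "dp": [0, 1, 0], "hand": 0},
    {"twist": [0, 0, -0.055], "dp": [-0.17, 1, 0], "hand": 0},
    {"twist": [0, 0, -0.055], "dp": [-0.35, 1, 0], "hand": 0},
  ],
)

```text
clock: 42.52
tcp_pos: [0.5833, -0.0733, 0.0748]
tcp_rot: [-0.0, 0.645, 0.764, -0.0]
force: [-0.2, 0.9, -1.2]
width: 0.0241
grip_force: 69.1
```

Emit:
send_rows(
  motion=[
    {"twist": [0, 0, -0.005], "dp": [-0.57, 1, 0], "hand": 0},
    {"twist": [0, 0, 0], "dp": [-0.58, 1, 0], "hand": 0},
    {"twist": [0, 0, 0], "dp": [-0.58, 1, 0], "hand": 0},
    {"twist": [0, 0, 0], "dp": [-0.58, 0.9, 0.3], "hand": 0},
    {"twist": [0, 0, 0], "dp": [0, 0, 0.5], "hand": 0},
    {"twist": [0, 0, 0], "dp": [0, 0, 0], "hand": 0},
  ],
)

```text
clock: 43.28
tcp_pos: [0.666, -0.1044, 0.0573]
tcp_rot: [-0.002, 0.641, 0.767, -0.001]
force: [-1.3, 0.2, -0.4]
width: 0.0241
grip_force: 69.1
```

```bash
python3 - <<'E'
from h import *
np.set_printoptions(precision=1,suppress=True)
p,psi,o=pose(); print(o['clock'],p*1000,psi,o['width'],o['grip_force'],o['force'])
c,im=snap('wrist','w9.png')
d=21.66; g=np.radians(100.3); u=np.array([np.cos(g),np.sin(g)]); O=np.array([654,-4.5])
plan([(*(O+u*(-80-d)),34,100.3)],0)
E
```

```text
43.275 [ 666.  -104.4   57.3] 100.25865429342747 0.02407365472757925 69.1457748413086 [-1.3  0.2 -0.4]
[{"twist":[0,0,-0],"dp":[-0.05,0.23,1],"hand":0},{"twist":[0,0,-0],"dp":[-0.01,0.05,0.2],"hand":0}]
2 [ 672.1 -104.5   34.1] 100.3
```

View pics/w9.png

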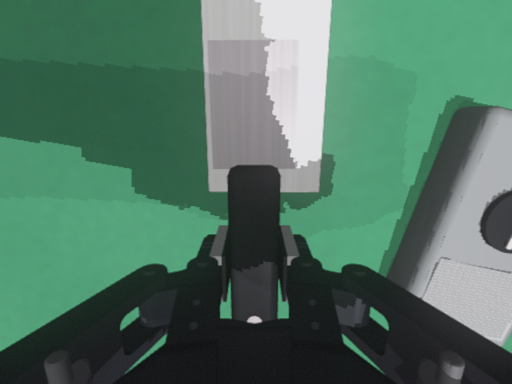

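The picture shows the held blade at columns 208–299 with its tip at row 40, square to the tool. The guard plate's near edge is at row 192, columns 209–320, so the plate's centreline is offset to the right of the blade.

```bash
python3 - <<'E'
from h import *
np.set_printoptions(precision=1,suppress=True)
c=cam('wrist'); p,psi,o=pose(); 
g=np.radians(100.3); u=np.array([np.cos(g),np.sin(g)]); v=np.array([-u[1],u[0]]); O=np.array([654,-4.5])
def G(q,z): d=ray(c,q,z)[:2]*1000-O; return np.array([d@u,d@v])
for n,q,z in [('tcp',None,0),('rearL',(209,192),.006),('rearR',(320,192),.006),('midL',(206,100),.006),('midR',(325,100),.006),('topL',(203.5,5),.006),('topR',(330,5),.006),('topL34',(203.5,5),.034),('topR34',(330,5),.034),('bladeL',(208,42),.0422),('bladeR',(299,42),.0422),('blade2L',(211,165),.0422),('blade2R',(296,160),.0422)]:
    if q is None: d=p[:2]*1000-O; print(n,d@u,d@v)
    else: print(n,G(q,z))
im=cv2.imread('pics/w9.png').astype(int).max(2)
for r in (3,15,30,60,100,140,180): print(r,''.join('%4d'%x for x in im[r,196:216:2]),'|',''.join('%4d'%x for x in im[r,290:336:3]))
E
```

```text
tcp -100.43301792267121 5.639048105144877
rearL [-81.2  34.1]
rearR [-81.2 -36.8]
midL [-25.2  33.4]
midR [-25.2 -36.3]
topL [23.6 32.5]
topR [ 23.5 -35.7]
topL34 [14.7 28. ]
topR34 [ 14.6 -29.1]
bladeL [-2.2 25.5]
bladeR [ -2.3 -14.6]
blade2L [-57.1  26.4]
blade2R [-54.6 -15.3]
3  111 112 112 183 184 182 186 186 185 185 |  231 230 231 230 231 230 230 230 230 230 230 230 230 230 172 171
15  112 112 115 181 184 182 184 186 183 184 |  231 230 231 231 231 231 231 231 230 230 230 230 230 230 172 172
30  115 115 112 151 186 182 182 186 184 184 |  231 230 231 231 231 230 230 230 230 230 230 230 230 200 172 172
60  112 113 112 116 182 184 167 160 159 157 |  226 221 224 230 230 230 230 230 230 230 230 230 230 160 163 163
100   99  99  99  99  97 161 164 146 142 140 |  224 220 224 230 230 230 230 230 230 230 230 230 162 162 160 161
140   97  97  98  99  98 112 165 163 140 137 |  229 228 229 230 230 229 230 230 229 230 230 163 160 161 161 159
180   96  95  96  96  97  95 135 165 165 164 |  168 165 165 162 162 164 167 165 163 165 101 104 106 105 159 157
```

Emit:
send_rows(
  motion=[
    {"twist": [0, 0, 0], "dp": [0, 0.35, 0.6], "hand": 0},
    {"twist": [0, 0, 0], "dp": [0, 0, 0.55], "hand": 0},
    {"twist": [0, 0, 0], "dp": [0, 0, 0], "hand": 0},
  ],
)

```text
clock: 43.7
tcp_pos: [0.6737, -0.1036, 0.0344]
tcp_rot: [-0.001, 0.641, 0.767, -0.001]
force: [-0.8, -0.4, -1.1]
width: 0.0245
grip_force: 69.1
```

```bash
python3 - <<'E'
from h import *
np.set_printoptions(precision=1,suppress=True)
p,psi,o=pose(); print(o['clock'],p*1000,psi,o['force'])
g=np.radians(100.3); u=np.array([np.cos(g),np.sin(g)]); v=np.array([-u[1],u[0]]); d=p[:2]*1000-np.array([654,-4.5]); print(d@u,d@v)
c,im=snap('wrist','w10.png')
im=im.astype(int).max(2)
for r in (3,20,45,60,80,100,115,130): print(r,''.join('%4d'%x for x in im[r,196:236:2]),'|',''.join('%4d'%x for x in im[r,284:340:3]))
E
```

```text
43.7 [ 673.7 -103.6   34.4] 100.24550288447001 [-0.8 -0.4 -1.1]
-100.97565596706914 -1.6456717984031535
3  188 187 187 186 185 187 190 191 190 189 190 189 187 186 187 188 189 188 185 188 |  235 236 236 235 236 236 236 235 235 235 235 235 235 235 192 178 175 177 176
20  188 189 187 186 186 188 189 191 190 188 190 190 187 186 186 189 189 188 185 188 |  236 236 236 236 236 236 236 236 236 235 235 235 235 235 176 178 177 177 178
45  188 189 187 187 186 186 167 166 164 164 164 164 165 166 165 166 165 166 166 165 |  226 227 227 224 225 233 236 236 236 235 236 235 236 210 178 178 179 178 178
60  188 187 188 187 187 187 173 166 165 164 165 164 165 167 165 165 165 167 165 164 |  229 230 231 226 229 235 235 236 236 235 236 235 236 163 169 169 170 170 169
80  168 169 169 167 167 167 166 149 149 147 148 148 148 147 150 148 149 150 150 148 |  223 223 224 221 223 235 236 235 235 235 235 235 229 168 169 169 168 167 165
100  167 169 170 169 167 167 168 152 148 147 148 147 146 145 148 147 145 148 149 147 |  227 228 229 225 230 236 235 235 235 235 235 236 181 168 167 166 165 166 165
115  168 169 170 169 168 168 167 160 146 146 144 145 145 145 146 145 144 145 146 145 |  231 230 232 229 233 236 235 235 236 235 235 235 166 165 165 163 163 164 165
130  168 168 170 169 168 167 168 168 143 144 144 142 144 143 144 143 143 142 144 144 |  233 234 233 232 235 236 235 235 235 235 235 223 165 166 165 166 165 166 164
```

Emit:
send_rows(
  motion=[
    {"twist": [0, 0, 0], "dp": [0.5, 0, 0.05], "hand": 0},
    {"twist": [0, 0, 0], "dp": [0.5, 0, 0], "hand": 0},
    {"twist": [0, 0, 0], "dp": [0.5, 0, 0], "hand": 0},
    {"twist": [0, 0, 0], "dp": [0.5, 0, 0], "hand": 0},
    {"twist": [0, 0, 0], "dp": [0.5, 0, 0], "hand": 0},
  ],
)

```text
clock: 44.38
tcp_pos: [0.6658, -0.0537, 0.0352]
tcp_rot: [0.0, 0.641, 0.767, 0.0]
force: [-0.4, 0.1, -1.2]
width: 0.0245
grip_force: 69.1
```

Emit:
send_rows(
  motion=[
    {"twist": [0, 0, 0], "dp": [0.5, 0, 0], "hand": 0},
    {"twist": [0, 0, 0], "dp": [0.5, 0, 0], "hand": 0},
    {"twist": [0, 0, 0], "dp": [0.2, 0, 0], "hand": 0},
  ],
)

```text
clock: 44.75
tcp_pos: [0.6615, -0.0298, 0.0351]
tcp_rot: [-0.0, 0.641, 0.768, 0.0]
force: [0.3, -0.2, -0.9]
width: 0.0241
grip_force: 69.1
```

```bash
cat > g.py <<'E'
from h import *
np.set_printoptions(precision=1,suppress=True)
p,psi,o=pose(); g=np.radians(100.3); u=np.array([np.cos(g),np.sin(g)]); v=np.array([-u[1],u[0]]); d=p[:2]*1000-np.array([654,-4.5]); F=np.array(o['force'])
print(o['clock'],'guard x,y,z',d@u,d@v,p[2]*1000,'F along/lat/z',F[:2]@u,F[:2]@v,F[2],'M',np.array(o['moment']),psi)
E
python3 g.py
```

```text
44.75 guard x,y,z -26.193628823501488 -2.911992433855799 35.10637543017414 F along/lat/z -0.20848161738568163 -0.2902531336254212 -0.9202372362750177 M [-0.1 -0.  -0. ] 100.29017422036425
```

Emit:
send_rows(
  motion=[
    {"twist": [0, 0, 0], "dp": [0.2, -0.05, 0.08], "hand": 0},
    {"twist": [0, 0, 0], "dp": [0.2, 0, 0.05], "hand": 0},
    {"twist": [0, 0, 0], "dp": [0, 0, 0], "hand": 0},
  ],
)

```text
clock: 45.12
tcp_pos: [0.6591, -0.0229, 0.0323]
tcp_rot: [-0.0, 0.641, 0.767, -0.0]
force: [0.3, -0.1, -0.7]
width: 0.0242
grip_force: 69.1
```

```bash
python3 g.py
```

```text
45.125 guard x,y,z -19.029886755161872 -1.7427691754438714 32.28858201984431 F along/lat/z -0.14445098539854953 -0.26469218254623506 -0.6746595322775142 M [-0.  0. -0.] 100.24859403105012
```

Emit:
send_rows(
  motion=[
    {"twist": [0, 0, 0], "dp": [0.1, 0, 0], "hand": 0},
    {"twist": [0, 0, 0], "dp": [0.1, 0, 0], "hand": 0},
    {"twist": [0, 0, 0], "dp": [0, 0, 0], "hand": 0},
  ],
)

```text
clock: 45.5
tcp_pos: [0.6586, -0.0191, 0.0325]
tcp_rot: [-0.0, 0.641, 0.767, 0.0]
force: [-0.5, -0.5, 0.4]
width: 0.0239
grip_force: 69.1
```

```bash
python3 g.py
```

```text
45.5 guard x,y,z -15.153298847500437 -1.8881700242217323 32.50806322834876 F along/lat/z -0.424323698993802 0.5948340545748468 0.3744009885039232 M [-0. -0.  0.] 100.24452841177862
```

Emit:
send_rows(
  motion=[
    {"twist": [0, 0, 0], "dp": [0.08, 0, 0], "hand": 0},
    {"twist": [0, 0, 0], "dp": [0.05, 0, 0], "hand": 0},
    {"twist": [0, 0, 0], "dp": [0, 0, 0], "hand": 0},
  ],
)

```text
clock: 45.88
tcp_pos: [0.6584, -0.0185, 0.0325]
tcp_rot: [0.001, 0.642, 0.767, -0.001]
force: [1.9, -5.4, -0.7]
width: 0.0243
grip_force: 69.2
```

```bash
python3 g.py
```

```text
45.875 guard x,y,z -14.533237121272146 -1.7979838659471503 32.51388645765027 F along/lat/z -5.6840438226068555 -0.9031608044424112 -0.7168230022667329 M [-1.1 -0.2 -0. ] 100.16290422383717
```

Contact with the block comes where home should be. Next I lower the handle onto the plate.

Emit:
send_rows(
  motion=[
    {"twist": [0, 0, 0], "dp": [0.02, 0, 0.06], "hand": 0},
    {"twist": [0, 0, 0], "dp": [0.02, 0, 0], "hand": 0},
  ],
)

```text
clock: 46.12
tcp_pos: [0.6585, -0.0184, 0.0317]
tcp_rot: [0.001, 0.642, 0.767, -0.001]
force: [0.3, -8.1, 1.7]
width: 0.0239
grip_force: 69.6
```

```bash
python3 g.py
```

```text
46.125 guard x,y,z -14.459358553053287 -1.918815617219018 31.741164320952233 F along/lat/z -8.00674045096182 1.1789491324317591 1.6561843631000093 M [-1.4 -0.1  0. ] 100.13996945483073
```

Emit:
send_rows(
  motion=[
    {"twist": [0, 0, 0], "dp": [0, 0, 0.03], "hand": 0},
    {"twist": [0, 0, 0], "dp": [0, 0, 0], "hand": 0.5},
    {"twist": [0, 0, 0], "dp": [0, 0, 0], "hand": 0.5},
    {"twist": [0, 0, 0], "dp": [0, 0, -0.5], "hand": 0.5},
    {"twist": [0, 0, 0], "dp": [-0.5, 0, -1], "hand": 0.5},
    {"twist": [0, 0, 0], "dp": [-1, 0, -1], "hand": 0.5},
    {"twist": [0, 0, 0], "dp": [-1, 0, -1], "hand": 0.5},
    {"twist": [0, 0, 0], "dp": [-1, 0, -1], "hand": 0.5},
    {"twist": [0, 0, 0], "dp": [-1, 0, -0.5], "hand": 0.5},
    {"twist": [0, 0, 0], "dp": [0, 0, 0], "hand": 0.5},
  ],
)

```text
clock: 47.38
tcp_pos: [0.6746, -0.1076, 0.1318]
tcp_rot: [0.001, 0.643, 0.766, 0.0]
force: [0.6, 0.4, -0.7]
width: 0.0426
grip_force: 0.0
```

```bash
python3 - <<'E'
from h import *
np.set_printoptions(precision=1,suppress=True)
p,psi,o=pose(); print(o['clock'],p*1000,psi,o['force'])
c,im=snap('wrist','w11.png'); cs,s=snap('scene','s11.png')
cv2.imwrite('pics/v11.png',np.hstack([cv2.resize(im,(448,336)),cv2.resize(s[100:310,60:290],(352,321),interpolation=cv2.INTER_CUBIC)[:321] if False else cv2.resize(s[110:320,60:280],(352,336))])[:,:,::-1])
E
```

```text
47.375 [ 674.6 -107.6  131.8] 100.00372158588361 [ 0.6  0.4 -0.7]
```

View pics/v11.png

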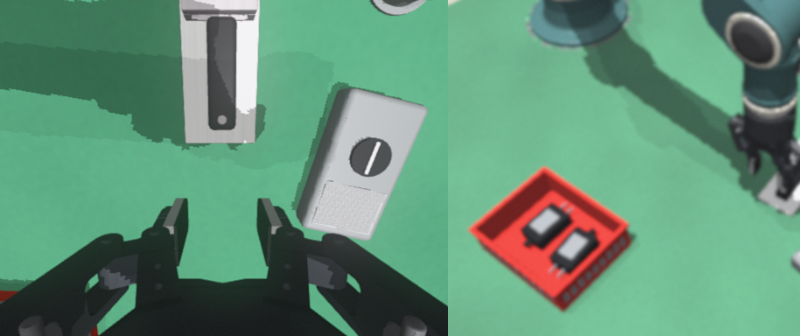

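```bash
python3 - <<'E'
from h import *
np.set_printoptions(precision=1,suppress=True)
c=cam('wrist'); g=np.radians(100.3); u=np.array([np.cos(g),np.sin(g)]); v=np.array([-u[1],u[0]]); O=np.array([654,-4.5])
im=cv2.imread('pics/w11.png').astype(int).max(2)
print([int(x) for x in im[0:40:1,258]]); print([int(x) for x in im[136:172,250]])
for n,q,z in [('plate rear',(252,163.5),.006),('handle rear low',(252,149.5),.008),('handle rear top',(252,148),.022),('handle front top',(256,18),.024),('face top',(256,11),.034)]:
    d=ray(c,q,z)[:2]*1000-O; print(n,d@u,d@v)
E
```

```text
[232, 232, 231, 232, 232, 232, 232, 233, 233, 235, 218, 168, 120, 110, 110, 110, 149, 221, 184, 111, 81, 82, 86, 90, 93, 93, 94, 94, 93, 93, 95, 93, 94, 94, 94, 94, 95, 96, 94, 95]
[149, 149, 150, 142, 129, 87, 67, 64, 65, 64, 59, 64, 116, 174, 182, 181, 182, 181, 181, 181, 181, 181, 181, 181, 181, 182, 183, 156, 165, 170, 171, 171, 171, 171, 171, 171]
plate rear -76.75691087486429 0.06263858919778897
handle rear low -64.2145727484851 0.0017596804969546298
handle rear top -61.204081570660236 -0.10843106410268355
handle front top 31.61749754916272 -3.327914460661277
face top 32.99935950224862 -3.262054260742928
```

```bash
python3 - <<'E'
from h import *
np.set_printoptions(precision=1,suppress=True)
c=cam('wrist'); g=np.radians(100.3); u=np.array([np.cos(g),np.sin(g)]); v=np.array([-u[1],u[0]]); O=np.array([654,-4.5])
b=O+u*33.0-v*3.3
for z in (34,24,22,17,11.5,6): print(z,proj(c,[*(b/1000),z/1000]))
for x in (-75,-73,-70): 
  w=O+u*(8.0+x); print(x,proj(c,[*(w/1000),.024]),proj(c,[*(w/1000),.006]))
im=cv2.imread('pics/w11.png'); cv2.imwrite('pics/c11.png',cv2.resize(im[0:60,195:305],(770,420),interpolation=cv2.INTER_NEAREST))
E
```

```text
34 [256.1  11. ]
24 [256.   15.8]
22 [255.9  16.7]
17 [255.9  18.9]
11.5 [255.9  21.2]
6 [255.8  23.4]
-75 [251.9 155.5] [252.  152.4]
-73 [251.9 153. ] [252.  150.1]
-70 [251.9 149.3] [252.  146.6]
```

View pics/c11.png

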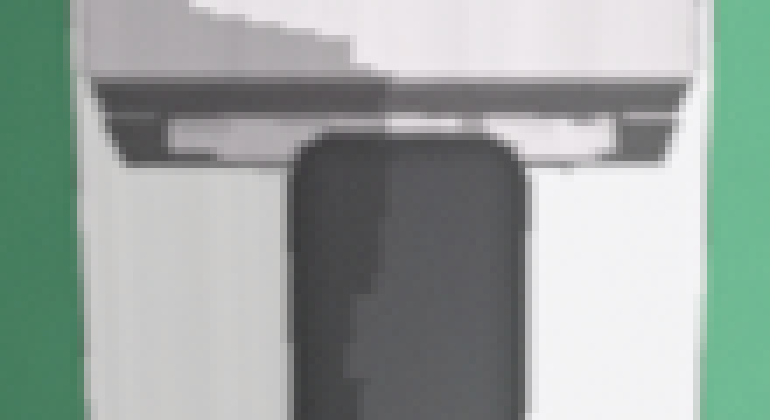

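```bash
python3 -c "
from station import arm
print(arm.finish_job())"
```

```text
the job is handed in; nothing more can be done
None
```

I handed the job in at about 47.5 s. Both adapters are in the basket, the screwdriver and pliers are inside the tray, and the scraper is home in the guard (to within about 1–2 mm in the last picture). I did not move the dispenser, spool or meter.

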